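# Tip a tube block onto its side and cover its wells

## Robot

A 6-joint arm with a two-finger parallel gripper is mounted at the origin on a cart in front of the work surface, level with it; the furniture and walls round the work are solid. World frame = base frame: x ahead of the robot, y to its left, z up, the work surface at z = 0. Lengths are in m, angles in rad, forces in N, time in s.
With the tool pointing down it reaches from about 0.3 to 0.95 m from the base axis. Payload 3.1 kg.
Tool frame: the origin (TCP) lies midway between the tips of the shut fingers; the grasp point (between the pads) lies 19 mm behind it; y points along the fingers, z is the direction in which the jaws open and shut, and the axes are right-handed (so a half turn about y gives the same grasp; the last joint's range is limited). The gripper opens to 85 mm and grips with 20 to 120 N. Pads are 22 mm wide; open, the fingers measure 114 mm over their backs; the gripper's body (76 mm by 85 mm) begins 54 mm behind the grasp point. The pads swing forward as they close: fully open they stand 13 mm farther back than shut.
Start: joints at [1.211, 0.308, 1.634, -0, 1.2, -0.07], TCP at [0.179, 0.599, 0.208] pointing down, gripper open.
Joint ranges: [-3.06, 3.06], [-0.79, 1.96], [0.05, 2.63], [-1.19, 4.34], [0.05, 2.64], [-2.94, 2.94]. Speed limits (rad/s): [2.79, 2.79, 3.14, 3.14, 3.14, 3.14].

## Interface

Orientations are given as a 3x3 rotation matrix whose columns are the frame's x, y, z axes.
In Python, from workcell import status, grab_frame, hand_in gives the robot as it stands. The module is installed in compiled form; this text tells all that it offers.
- The arm moves only by the shell command python3 -m pendant 'ROWS'. ROWS is JSON, a list of rows, each an object of numbers: "dx", "dy", "dz": the shift along the tool's x, y, z in m; "wx", "wy", "wz": the turn, a rotation vector about the tool's x, y, z in degrees; "claw": the finger opening in m, from 0 to 0.0854. In form: [{"dx": .., "dy": .., "dz": .., "wx": .., "wy": .., "wz": .., "claw": ..}, ...]. A call has 1 to 12 rows; each row is the pose to reach, as a shift and turn from the pose commanded when the call began, along the tool's axes at that moment; what a row does not reach only later rows make up. A row lasts 1/12 s, in which the tool goes at most 41.7 mm and 7.16 degrees, less where a joint would pass 70% of its speed; a pose out of reach is approached as far as the arm can. A call with a gripper value outside its range is refused whole. The fingers move at their own pace and stop on an object; the grip force is fixed at half the most. Time passes only in rows, so rows that repeat a pose let the fingers close. It gives the time, the measured TCP pose, the force and the opening at its end, in the units of the state.
- status.get_state(): the state, without advancing time (a new reading comes with each control period).
- grab_frame(name): name is "scene" or "top" or "wrist"; returns a dict with "img" (400x640x3 uint8, blue, green, red), "z_map" (400x640 float32, m along the optical axis (not along the pixel's ray), 0 where there is no reading), "mtx" (3x3 intrinsics, pixels), "cam_to_world" (4x4, takes a point from camera to world coordinates). Camera axes: x right, y up, looking along -z (the intrinsics and any distortion apply to the point x, -y, -z); pixel columns grow to the right and rows downward; lengths in m; the calibration is good to about 2 mm. A picture is of the moment at which its call begins.
- hand_in(): hands the job in, once; it reports no verdict.
The state is a dict: "t": time; "joint_pos": joint angles; "qd": joint speeds; "effort": joint torques, N m; "position": TCP position; "tool_rot": TCP orientation; "wrist_force": force on the tool from outside, world axes, zero at the start; "moment": the same for the moment, N m; "finger_gap": opening from 0.0 (shut) to 1.0 (fully open).
Only numpy, scipy, OpenCV 4.12 (cv2) and the standard library are available. Lean on these libraries where they do the work, as an engineer would, in place of code of your own. Each camera call takes 0.05 s, during which the arm holds its last target.

## Task

The metal tube block stands on end in front of the tray's raised sill: push its foot squarely up against the sill, then push high on its wells face so that it pivots over the sill, without lifting it, and lies flat and square on the rubber pad, wells up. Then take the steel cover by its handle from the sloping rest and lay it flat and centred over the wells, handle across the block's width, letting go only once it rests on the block. Leave the two beakers and the dropper bottle where they stand.

Things in the scene. Friction and masses are not known exactly. Their poses are not given: they have to be found in the camera images.
- tipping_tray: Flat metal tray, fixed, 305 mm long (x), 160 mm wide (y). Origin on the sill line at mid width, at worktop level; x points along the tray from foot plate over the sill to the bed, to the robot's right within 20 degrees; z up. Foot plate: x -125 to 0 mm, top 3 mm above the worktop. Bed with black rubber pad: x 7 to 169 mm, top at 14 mm; end lip at x 172 to 180 mm, 22 mm high.
- tray_sill (a point): Middle of the top edge of the steel sill between foot plate and bed (0, 0, 14 mm in the tray's frame; axes as the tray's). The sill has an upright face towards the foot plate; its top is 14 mm above the worktop, level with the pad.
- tube_block: Metal block, 140 mm long (z, up at the start) x 110 (y) x 70 (x), 0.55 to 0.9 kg, loose. Origin: centre of its foot face. Starts standing on end on the foot plate, 23 to 40 mm short of the sill, up to 12 degrees askew, its -x face with the wells on the robot's left. Pushed within 30 mm of its foot it slides; pushed near its top it tips, and past about 27 degrees it falls over by itself.
- block_wells (a point): Centre of the block's wells face (x -35, z 70 mm in the block's frame, same axes). Nine wells, 18 mm wide, 15 mm deep, centred 44 to 96 mm above the foot; below 35 and above 105 mm the face is plain. Lying as wanted, the block's x points straight down, its z along the tray's x, and this point is 84 mm above the worktop.
- block_toe (a point): Middle of the foot's edge next to the sill (x +35, z 0 mm in the block's frame); axes as the block's.
- block_foot (a point): Centre of the block's foot face, the same point and axes as the block's origin.
- cover_rest: Grey sloping rest, fixed, 150 x 120 mm. Origin on the worktop under its middle. Its slope rises at 35 degrees along its +x axis (which points to the robot's right within 20 degrees); the cover lies on it with its lower edge on a ledge that stands 8 mm proud of the cover's plate.
- cover: Steel plate, 136 (x) x 161 (y) x 4 mm, 0.16 kg, loose, with a bow handle. Origin: centre of its underside; z: plate normal, to the handle side. Starts on the rest tilted 35 degrees to face the robot's left, origin 62 mm above the worktop. The handle's bar runs along y over the middle, 64 mm long, 8 mm thick (x -4 to 4), 22 to 30 mm above the underside; 18 mm free below it.
- small_beaker: Clear beaker 55 mm wide, 69 mm high, standing beyond the sloping rest, seen from the robot; bystander. Origin: centre of its underside.
- dropper_bottle: White dropper bottle 35 mm wide, 88 mm high, standing beyond the sloping rest, seen from the robot; bystander. Origin: centre of its underside.
- big_beaker: Clear beaker 72 mm wide, 91 mm high, standing beyond the tray's bed, seen from the robot; bystander. Origin: centre of its underside.

How it is judged:
On the way, in this order (a step that is already met when the one before it is completed fails the run):
1. the block, still standing, has its foot up against the sill (foot edge within 8 mm of it) (x of block_toe in the frame of tipping_tray above -0.008 m and angle between tube_block's own z axis and vertical below 0.15 rad), for 0.1 s.
2. the block lies flat on the pad, wells up (angle between tube_block's own x axis and vertical above 3.05 rad and height (world z) of block_wells below 0.09 m and x of block_wells in the frame of tipping_tray above 0.025 m), for 0.2 s.
3. the cover rests on the block while the fingers still hold it (contact force between cover and tube_block above 0.3 N and contact force between the fingers and cover above 0.5 N and distance between cover and block_wells below 0.03 m), for 0.05 s.
At the end, for the whole second after the job is handed in: Block flat on the pad, wells up (5 deg), wells face's middle 25-110 mm past the sill and within 35 mm of the tray's midline, square within 10 deg; cover flat on it, handle side up, centred within 20 mm, handle along the block's width within 11 deg; all at rest (all of step 2 and x of block_wells in the frame of tipping_tray below 0.11 m and y of block_wells in the frame of tipping_tray between -0.035 and 0.035 m and angle between the y axis of tube_block and the y axis of tipping_tray, either way round below 0.17 rad and distance between cover and block_wells below 0.02 m and angle between cover's own z axis and vertical below 0.06 rad and angle between the y axis of cover and the y axis of tube_block, either way round below 0.2 rad and linear speed of each of cover, tube_block below 0.02 m/s); the robot touches nothing.
It fails at once if the block is lifted (its foot's centre more than 85 mm above the worktop) (height (world z) of block_foot above 0.085 m).
It fails at once if a beaker or the dropper bottle is moved more than 20 mm (distance of any of big_beaker, small_beaker, dropper_bottle from where it was at the start of the episode above 0.02 m).
It also fails if it takes over 56 s, if anything falls off the work surface, if the arm or the gripper's body presses on something with over 40 N, if the wrist force passes 120 N, or if a joint passes its speed limit or range.

## Working session

There is one attempt and no reset: what is moved stays moved. The work goes in short steps, Python scripts to look and compute and a shell command to move; the robot and the scene stay as the last step left them, time stands still between calls to the robot, and variables do not carry over. Pictures are saved under pics/ and viewed, and the job is handed in when it is done.

```bash
ls; mkdir -p pics
python3 - <<'E'
from workcell import status, grab_frame
import cv2,numpy as np
s=status.get_state()
for k,v in s.items(): print(k,np.round(v,4).tolist())
for n in ["scene","top","wrist"]:
    f=grab_frame(n); cv2.imwrite(f"pics/{n}0.png",f["img"]); np.savez(f"pics/{n}0.npz",**f); print(n,f["mtx"].tolist(),np.round(f["cam_to_world"],3).tolist())
    print([k for k in f])
E
```

```text
pics
t 0.0
joint_pos [1.2113, 0.309, 1.6352, 0.0, 1.1997, -0.0697]
qd [0.0013, -0.0008, -0.0001, -0.0008, 0.0007, -0.0009]
effort [-0.0004, -41.5269, -27.6657, -0.0003, 0.0104, 0.0]
position [0.1783, 0.5981, 0.2072]
tool_rot [[0.9583, -0.0008, 0.2857], [-0.2857, -0.0022, 0.9583], [-0.0002, -1.0, -0.0023]]
wrist_force [-0.0269, -0.1562, 0.1047]
moment [0.1119, -0.0319, -0.0173]
finger_gap 1.0035
scene [[447.94485449241364, 0.0, 324.00952700073253], [0.0, 447.94485449241364, 196.72691789011165], [0.0, 0.0, 1.0]] [[0.448, -0.44, 0.778, 1.442], [0.894, 0.214, -0.393, -0.407], [0.007, 0.872, 0.489, 0.583], [0.0, 0.0, 0.0, 1.0]]
['img', 'z_map', 'mtx', 'cam_to_world']
top [[468.94610054563543, 0.0, 312.85024757788784], [0.0, 468.94610054563543, 190.52444533011192], [0.0, 0.0, 1.0]] [[-0.017, 0.995, -0.099, 0.477], [-1.0, -0.018, -0.005, 0.007], [-0.007, 0.099, 0.995, 1.404], [0.0, 0.0, 0.0, 1.0]]
['img', 'z_map', 'mtx', 'cam_to_world']
wrist [[321.42011657320563, 0.0, 321.52419700185624], [0.0, 321.42011657320563, 199.58971361782423], [0.0, 0.0, 1.0]] [[0.286, -0.921, -0.265, 0.111], [0.958, 0.274, 0.08, 0.62], [-0.001, -0.277, 0.961, 0.372], [0.0, 0.0, 0.0, 1.0]]
['img', 'z_map', 'mtx', 'cam_to_world']
```

View pics/scene0.png

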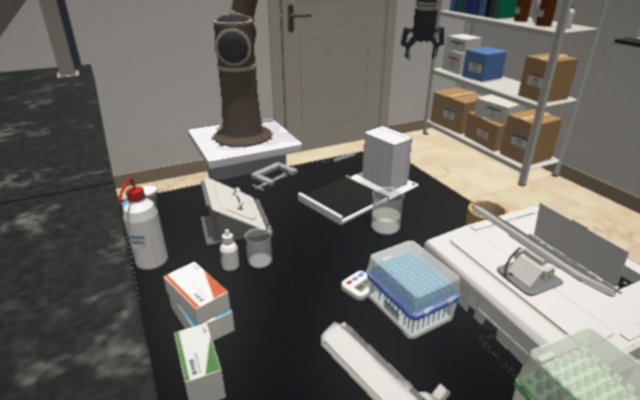

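View pics/top0.png

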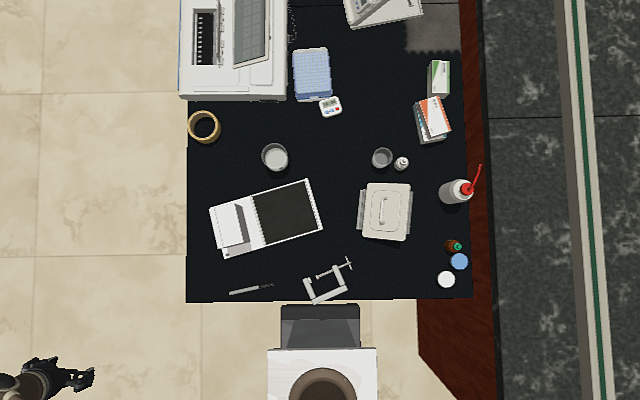

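View pics/wrist0.png

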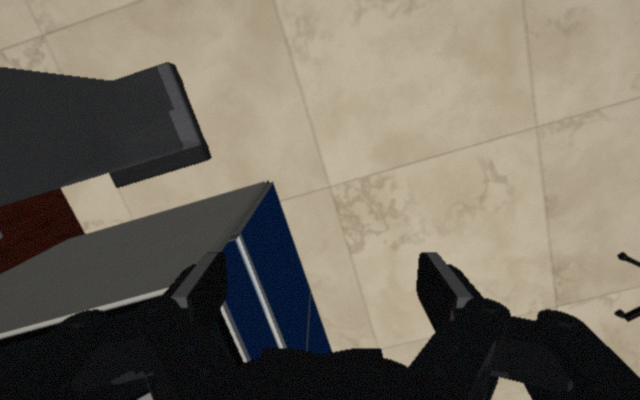

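The top view shows the tray at about (210–320, 180–258) with the block standing at about (230, 228). The rest with the cover is at about (385, 212), and the beakers and bottle are at (275,157), (382,158) and (402,163). Next I'll measure them.

```bash
cat > h.py <<'E'
import numpy as np, cv2
def load(n): return dict(np.load(f"pics/{n}.npz"))
def cloud(f):
    K=f["mtx"];z=f["z_map"].astype(float);h,w=z.shape
    u,v=np.meshgrid(np.arange(w),np.arange(h))
    x=(u-K[0,2])/K[0,0]*z;y=(v-K[1,2])/K[1,1]*z
    P=np.stack([x,-y,-z,np.ones_like(z)],-1)
    W=(P@f["cam_to_world"].T)[...,:3]; W[z==0]=np.nan
    return W
def proj(f,p):
    p=np.asarray(p,float);c=np.linalg.inv(f["cam_to_world"])@np.append(p,1)
    K=f["mtx"];return np.array([K[0,0]*c[0]/-c[2]+K[0,2],K[1,1]*-c[1]/-c[2]+K[1,2]])
def ray(f,uv,zp):
    K=f["mtx"];d=np.array([(uv[0]-K[0,2])/K[0,0],-(uv[1]-K[1,2])/K[1,1],-1]);T=f["cam_to_world"]
    d=T[:3,:3]@d;o=T[:3,3];return o+d*(zp-o[2])/d[2]
E
python3 - <<'E'
from h import *
for n in ["top0","scene0"]:
    f=load(n);W=cloud(f);img=f["img"]
    big=cv2.resize(img[170:270,190:430] if n=="top0" else img[110:280,180:440],None,fx=3,fy=3,interpolation=cv2.INTER_CUBIC)
    cv2.imwrite(f"pics/{n}_z.png",big)
    if n=="top0":
        print("nan",np.isnan(W).mean())
        z=W[...,2]
        # block top
        for lo,hi,nm,xs in [(.12,.16,"block",(190,330)),(.008,.03,"tray",(190,330)),(.001,.2,"cov",(350,415)),(.03,.1,"coverhi",(350,415))]:
            m=((z>lo)&(z<hi)).astype(np.uint8); m[:,:xs[0]]=0;m[:,xs[1]:]=0;m[:170]=0;m[265:]=0
            k=m>0;c=max(cv2.findContours(m,0,1)[0],key=cv2.contourArea)
            pts=np.array([W[q[0][1],q[0][0]] for q in c])
            r=cv2.minAreaRect(pts[:,:2].astype(np.float32)); print(nm,k.sum(),"zmed",np.median(z[k]),r, cv2.boundingRect(c))
        for uv in [(275,157),(382,158),(402,163)]:
            print(uv,W[uv[1],uv[0]])
        print("table z",W[280,210],W[150,330],W[170,220])
        for u in range(210,322,6): print(u,np.round(W[222,u],3), np.round(W[238,u],3))
E
```

```text
nan 0.00391796875
block 1123 zmed 0.1428844175682762 ((0.5134469866752625, 0.25123900175094604), (0.11006557941436768, 0.07208508998155594), 13.300168991088867) (209, 203, 35, 46)
tray 3216 zmed 0.013994114403811708 ((0.5531963109970093, 0.09872138500213623), (0.15945175290107727, 0.18190035223960876), 15.937795639038086) (249, 178, 73, 69)
cov 4232 zmed 0.043140369312713034 ((0.5352503061294556, -0.19019484519958496), (0.19281823933124542, 0.28205665946006775), 88.34532928466797) (350, 170, 65, 95)
coverhi 2248 zmed 0.07019438016236157 ((0.5492987632751465, -0.1869306117296219), (0.12468922138214111, 0.16121715307235718), 84.26431274414062) (361, 183, 49, 58)
(275, 157) [0.7155815  0.12517756 0.03283785]
(382, 158) [ 0.71192384 -0.19577152  0.00150184]
(402, 163) [ 0.68389087 -0.24160538  0.07614206]
table z [ 0.35662726  0.32394515 -0.00062838] [ 0.74022894 -0.03927302 -0.00295621] [6.84551536e-01 2.94872057e-01 2.26825163e-04]
210 [ 0.528  0.326 -0.005] [ 0.48   0.325 -0.001]
216 [0.523 0.276 0.142] [0.48  0.276 0.143]
222 [0.522 0.26  0.144] [0.479 0.259 0.146]
228 [0.522 0.244 0.144] [0.479 0.244 0.143]
234 [0.522 0.227 0.145] [0.479 0.227 0.146]
240 [0.522 0.217 0.112] [0.479 0.212 0.143]
246 [0.526 0.216 0.002] [0.478 0.207 0.066]
252 [0.526 0.198 0.003] [0.478 0.198 0.008]
258 [0.525 0.179 0.016] [0.478 0.181 0.001]
264 [0.525 0.161 0.016] [0.477 0.162 0.012]
270 [0.524 0.143 0.016] [0.477 0.144 0.015]
276 [0.524 0.126 0.015] [0.477 0.126 0.012]
282 [0.524 0.108 0.014] [0.477 0.108 0.018]
288 [0.523 0.09  0.017] [0.476 0.091 0.012]
294 [0.523 0.072 0.018] [ 0.476  0.074 -0.002]
300 [0.523 0.055 0.014] [0.476 0.056 0.004]
306 [0.522 0.037 0.014] [ 0.475  0.038 -0.004]
312 [0.522 0.019 0.02 ] [0.475 0.02  0.001]
318 [0.521 0.001 0.024] [ 0.475  0.002 -0.002]
```

```bash
ls pics
```

```text
scene0.npz
scene0.png
scene0_z.png
top0.npz
top0.png
top0_z.png
wrist0.npz
wrist0.png
```

View pics/top0_z.png

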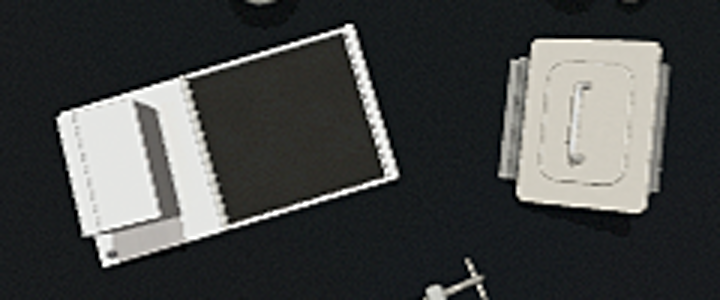

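View pics/scene0_z.png

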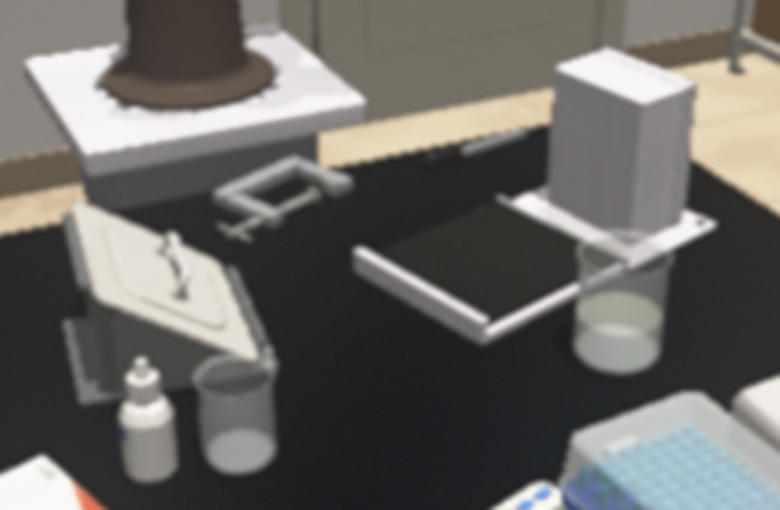

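Run:
```python
from h import *
f=load("top0");o=np.array([190,170])
R=lambda u,v,z: ray(f,(np.array([u,v])+1)/3-1/3+o,z)
print("rt lip",R(350,25,.022),R(398,178,.022))
print("sill",R(185,78,.014),R(227,222,.014))
print("padright",R(342,34,.014),R(383,177,.014))
print("foot",R(57,113,.003),R(104,267,.003))
# pad mask
img=f["img"].astype(int)
hsv=cv2.cvtColor(f["img"],cv2.COLOR_BGR2HSV)
print(img[215,285],img[170,330],img[270,230])
# block top rect via white mask contour & edges
W=cloud(f);z=W[...,2]
# block top fit z>.135 & rays to z=.143
m=((z>.13)&(z<.16)).astype(np.uint8);m[:,330:]=0;m[:,:190]=0
c=max(cv2.findContours(m,0,1)[0],key=cv2.contourArea)
pts=np.array([ray(f,q[0],.143)[:2] for q in c],np.float32)
r=cv2.minAreaRect(pts);print("block top",r);print(cv2.boxPoints(r))
# brightness threshold based top face
g=cv2.cvtColor(f["img"],cv2.COLOR_BGR2GRAY)
print(g[225,205:262]);
# block points: scene cloud for +x face
s=load("scene0");S=cloud(s)
k=(S[...,2]>.03)&(S[...,2]<.13)&(S[...,1]>.15)&(S[...,1]<.32)&(S[...,0]>.42)&(S[...,0]<.62)
P=S[k];print("scene block",k.sum(),P.min(0),P.max(0))
# cover: plane fit
for nm,C in (("top",W),("scene",S)):
    k=(C[...,2]>.02)&(C[...,2]<.13)&(C[...,1]>-.27)&(C[...,1]<-.11)&(C[...,0]>.44)&(C[...,0]<.65)
    P=C[k]
    for i in range(8):
        c0=P.mean(0);n=np.linalg.svd(P-c0)[2][2];n*=np.sign(n[2]);d=(P-c0)@n;P=P[abs(d)<max(2*d.std(),.003)]
    print(nm,len(P),"c",c0,"n",n,"tilt",np.degrees(np.arccos(n[2])),"az",np.degrees(np.arctan2(n[1],n[0])),d.std())
```

```text
rt lip [0.65157749 0.03262266 0.022     ] [ 0.49979572 -0.01193601  0.022     ]
sill [0.60258464 0.19743545 0.014     ] [0.45979549 0.15677132 0.014     ]
padright [0.64371195 0.04087543 0.014     ] [0.50116942 0.00270302 0.014     ]
foot [0.57079777 0.3270567  0.003     ] [0.41759636 0.27986453 0.003     ]
[44 47 46] [26 24 21] [32 28 26]
block top ((0.5133761763572693, 0.24979355931282043), (0.10970554500818253, 0.07202551513910294), 13.080368041992188)
[[0.4517963  0.27245775]
 [0.46809697 0.20230107]
 [0.57495606 0.22712937]
 [0.5586554  0.29728603]]
[ 23  27  27  29  28  22   3 130 225 234 229 229 231 200 216 230 229 229
 228 228 229 229 228 228 229 229 229 229 228 228 228 229 231 241 178  79
  99 101  99  97  86 158 226 233 229 228 228 229 228 229 229 231 234 212
 217 160  31]
scene block 1571 [0.46401489 0.2047839  0.03010496] [0.57630317 0.30212912 0.12989614]
top 2284 c [ 0.54841632 -0.19261885  0.06894238] n [0.07073794 0.56248682 0.82377468] tilt 34.53554118030682 az 82.83215345336204 0.002484298813400487
scene 1485 c [ 0.56116001 -0.19131831  0.06851653] n [0.07836355 0.56258859 0.82301472] tilt 34.61227227964261 az 82.07023321437507 0.0016169825872844829
```

```bash
python3 -m pendant '[{"dx":0.37,"dy":0.07,"dz":-0.158,"wy":57.5,"claw":0.06},{"dx":0.37,"dy":0.07,"dz":-0.158,"wy":57.5,"claw":0.06},{"dx":0.37,"dy":0.07,"dz":-0.158,"wy":57.5,"claw":0.06},{"dx":0.37,"dy":0.07,"dz":-0.158,"wy":57.5,"claw":0.06},{"dx":0.37,"dy":0.07,"dz":-0.158,"wy":57.5,"claw":0.06},{"dx":0.37,"dy":0.07,"dz":-0.158,"wy":57.5,"claw":0.06},{"dx":0.37,"dy":0.07,"dz":-0.158,"wy":57.5,"claw":0.06},{"dx":0.37,"dy":0.07,"dz":-0.158,"wy":57.5,"claw":0.06},{"dx":0.37,"dy":0.07,"dz":-0.158,"wy":57.5,"claw":0.06},{"dx":0.37,"dy":0.07,"dz":-0.158,"wy":57.5,"claw":0.06},{"dx":0.37,"dy":0.07,"dz":-0.158,"wy":57.5,"claw":0.06},{"dx":0.37,"dy":0.07,"dz":-0.158,"wy":57.5,"claw":0.06}]'
cat > st.py <<'E'
from workcell import status
import numpy as np
s=status.get_state()
O=np.array([.5275,.1834,0]);a=np.radians(15.9);X=np.array([np.sin(a),-np.cos(a),0]);Y=np.array([np.cos(a),np.sin(a),0])
for k in ["t","joint_pos","position","tool_rot","wrist_force","finger_gap"]: print(k,np.round(s[k],4).tolist())
p=np.array(s["position"])-O; print("tray xyz",np.round([p@X,p@Y,p[2]],4))
R=np.array(s["tool_rot"]); T=np.c_[X,Y,[0,0,1]]; print("tool axes in tray (cols)",np.round(T.T@R,3).tolist())
E
python3 st.py
```

```text
t 0.15
joint_pos [1.2113, 0.3088, 1.6349, -0.0, 1.1997, -0.0697]
position [0.1784, 0.5983, 0.2074]
tool_rot [[0.9583, -0.0006, 0.2858], [-0.2858, -0.0017, 0.9583], [-0.0001, -1.0, -0.0018]]
wrist_force [0.2537, -0.1127, -0.1903]
finger_gap 1.0002
tray xyz [-0.4947 -0.2221  0.2074]
tool axes in tray (cols) [[0.537, 0.001, -0.843], [0.843, -0.001, 0.537], [-0.0, -1.0, -0.002]]invalid input at $[0]: expected keys dx, dy, dz, wx, wy, wz, claw
```

```bash
python3 -m pendant '[{"dx":0.37,"dy":0.07,"dz":-0.158,"wx":0,"wy":57.5,"wz":0,"claw":0.06},{"dx":0.37,"dy":0.07,"dz":-0.158,"wx":0,"wy":57.5,"wz":0,"claw":0.06},{"dx":0.37,"dy":0.07,"dz":-0.158,"wx":0,"wy":57.5,"wz":0,"claw":0.06},{"dx":0.37,"dy":0.07,"dz":-0.158,"wx":0,"wy":57.5,"wz":0,"claw":0.06},{"dx":0.37,"dy":0.07,"dz":-0.158,"wx":0,"wy":57.5,"wz":0,"claw":0.06},{"dx":0.37,"dy":0.07,"dz":-0.158,"wx":0,"wy":57.5,"wz":0,"claw":0.06},{"dx":0.37,"dy":0.07,"dz":-0.158,"wx":0,"wy":57.5,"wz":0,"claw":0.06},{"dx":0.37,"dy":0.07,"dz":-0.158,"wx":0,"wy":57.5,"wz":0,"claw":0.06},{"dx":0.37,"dy":0.07,"dz":-0.158,"wx":0,"wy":57.5,"wz":0,"claw":0.06},{"dx":0.37,"dy":0.07,"dz":-0.158,"wx":0,"wy":57.5,"wz":0,"claw":0.06},{"dx":0.37,"dy":0.07,"dz":-0.158,"wx":0,"wy":57.5,"wz":0,"claw":0.06},{"dx":0.37,"dy":0.07,"dz":-0.158,"wx":0,"wy":57.5,"wz":0,"claw":0.06}]'
python3 st.py
```

```text
t: 1.15
position: [0.4888, 0.3401, 0.1375]
tool_rot: [[0.27, -0.002, 0.963], [-0.963, -0.001, 0.27], [0.0, -1.0, -0.002]]
wrist_force: [-0.0, 0.3, -0.3]
finger_gap: 0.706
t 1.15
joint_pos [0.5346, 0.3284, 1.7612, 0.0003, 1.0537, 0.2609]
position [0.4888, 0.3401, 0.1375]
tool_rot [[0.2701, -0.0017, 0.9628], [-0.9628, -0.0007, 0.2701], [0.0002, -1.0, -0.0018]]
wrist_force [-0.0196, 0.2646, -0.3244]
finger_gap 0.7062
tray xyz [-0.1613  0.0057  0.1375]
tool axes in tray (cols) [[1.0, 0.0, 0.004], [-0.004, -0.002, 1.0], [0.0, -1.0, -0.002]]
```

```bash
python3 -m pendant '[{"dx":0,"dy":0.03,"dz":0,"wx":0,"wy":0,"wz":-6,"claw":0.06},{"dx":0,"dy":0.06,"dz":0,"wx":0,"wy":0,"wz":-12,"claw":0.06},{"dx":0,"dy":0.09,"dz":0,"wx":0,"wy":0,"wz":-15,"claw":0.06},{"dx":0,"dy":0.11,"dz":0,"wx":0,"wy":0,"wz":-15,"claw":0.06},{"dx":0,"dy":0.124,"dz":0,"wx":0,"wy":0,"wz":-15,"claw":0.06},{"dx":0,"dy":0.124,"dz":0,"wx":0,"wy":0,"wz":-15,"claw":0.06}]'
python3 st.py
python3 - <<'E'
from workcell import grab_frame
import cv2
cv2.imwrite("pics/w1.png",grab_frame("wrist")["img"])
cv2.imwrite("pics/s1.png",cv2.resize(grab_frame("scene")["img"][90:260,260:470],None,fx=3.5,fy=3.5))
E
```

```text
t: 1.65
position: [0.4843, 0.341, 0.0108]
tool_rot: [[0.268, 0.066, 0.961], [-0.927, -0.253, 0.276], [0.261, -0.965, -0.007]]
wrist_force: [-1.0, -0.6, -0.0]
finger_gap: 0.696
t 1.65
joint_pos [0.6769, 0.5733, 1.732, -0.2934, 0.9673, 0.5798]
position [0.4843, 0.341, 0.0108]
tool_rot [[0.2678, 0.0657, 0.9612], [-0.9274, -0.2527, 0.2757], [0.261, -0.9653, -0.0067]]
wrist_force [-1.0453, -0.6013, -0.0485]
finger_gap 0.6962
tray xyz [-0.1634  0.0016  0.0108]
tool axes in tray (cols) [[0.965, 0.261, -0.002], [0.004, -0.006, 1.0], [0.261, -0.965, -0.007]]
```

View pics/w1.png

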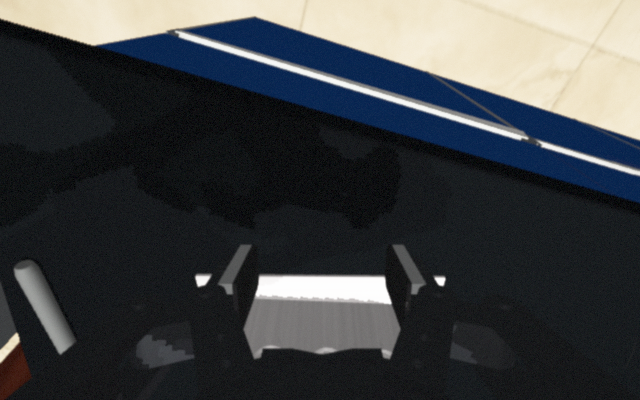

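View pics/s1.png

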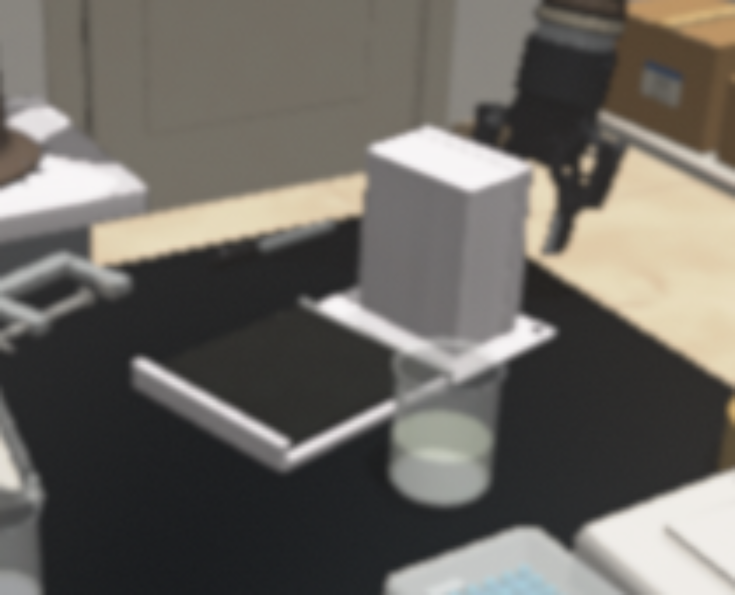

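The wrist view shows the fingers (215–425 px) centred on the tray plate (197–445 px), clear of the block. Now I'll push the foot.

```bash
python3 -m pendant '[{"dx":0.019,"dy":0.005,"dz":0,"wx":0,"wy":0,"wz":0,"claw":0.06},{"dx":0.038,"dy":0.010,"dz":0,"wx":0,"wy":0,"wz":0,"claw":0.06},{"dx":0.043,"dy":0.0115,"dz":0,"wx":0,"wy":0,"wz":0,"claw":0.06},{"dx":0.047,"dy":0.0125,"dz":0,"wx":0,"wy":0,"wz":0,"claw":0.06},{"dx":0.051,"dy":0.0135,"dz":0,"wx":0,"wy":0,"wz":0,"claw":0.06},{"dx":0.055,"dy":0.0145,"dz":0,"wx":0,"wy":0,"wz":0,"claw":0.06},{"dx":0.055,"dy":0.0145,"dz":0,"wx":0,"wy":0,"wz":0,"claw":0.06}]'
python3 st.py; python3 -m pendant '[{"dx":0.004,"dy":0.001,"dz":0,"wx":0,"wy":0,"wz":0,"claw":0.06},{"dx":0.008,"dy":0.002,"dz":0,"wx":0,"wy":0,"wz":0,"claw":0.06},{"dx":0.0115,"dy":0.003,"dz":0,"wx":0,"wy":0,"wz":0,"claw":0.06},{"dx":0.0115,"dy":0.003,"dz":0,"wx":0,"wy":0,"wz":0,"claw":0.06}]'; python3 st.py
python3 - <<'E'
from workcell import grab_frame
import cv2
cv2.imwrite("pics/t2.png",cv2.resize(grab_frame("top")["img"][170:270,190:430],None,fx=3,fy=3))
cv2.imwrite("pics/s2.png",cv2.resize(grab_frame("scene")["img"][90:260,260:470],None,fx=3.5,fy=3.5))
E
```

```text
t: 2.33
position: [0.5042, 0.2875, 0.0153]
tool_rot: [[0.264, 0.072, 0.962], [-0.929, -0.248, 0.273], [0.258, -0.966, 0.002]]
wrist_force: [0.1, -0.5, -0.6]
finger_gap: 0.704
t 2.3333
joint_pos [0.5875, 0.533, 1.7871, -0.313, 0.9254, 0.5131]
position [0.5042, 0.2875, 0.0153]
tool_rot [[0.2637, 0.072, 0.9619], [-0.9295, -0.2476, 0.2734], [0.2578, -0.9662, 0.0016]]
wrist_force [0.0762, -0.4846, -0.6383]
finger_gap 0.7042
tray xyz [-0.1065  0.0061  0.0153]
tool axes in tray (cols) [[0.966, 0.258, 0.001], [-0.001, 0.001, 1.0], [0.258, -0.966, 0.002]]
t: 2.67
position: [0.507, 0.277, 0.0149]
tool_rot: [[0.264, 0.072, 0.962], [-0.93, -0.247, 0.274], [0.257, -0.966, 0.001]]
wrist_force: [-1.3, 3.6, 0.1]
finger_gap: 0.701
t 2.6667
joint_pos [0.5697, 0.5273, 1.7978, -0.3156, 0.9162, 0.4981]
position [0.507, 0.277, 0.0149]
tool_rot [[0.2644, 0.0716, 0.9618], [-0.9296, -0.2465, 0.2739], [0.2567, -0.9665, 0.0014]]
wrist_force [-1.3233, 3.5586, 0.0789]
finger_gap 0.7009
tray xyz [-0.0956  0.0059  0.0149]
tool axes in tray (cols) [[0.966, 0.257, 0.0], [-0.0, 0.001, 1.0], [0.257, -0.966, 0.001]]
```

View pics/t2.png

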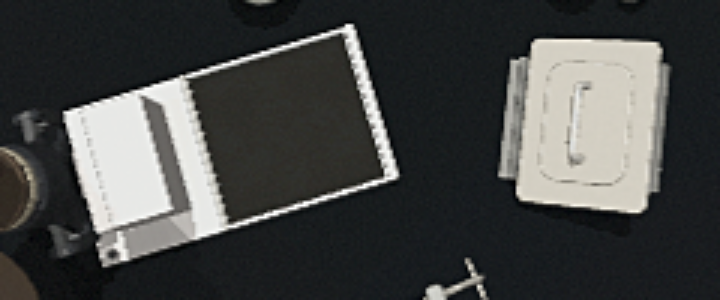

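View pics/s2.png

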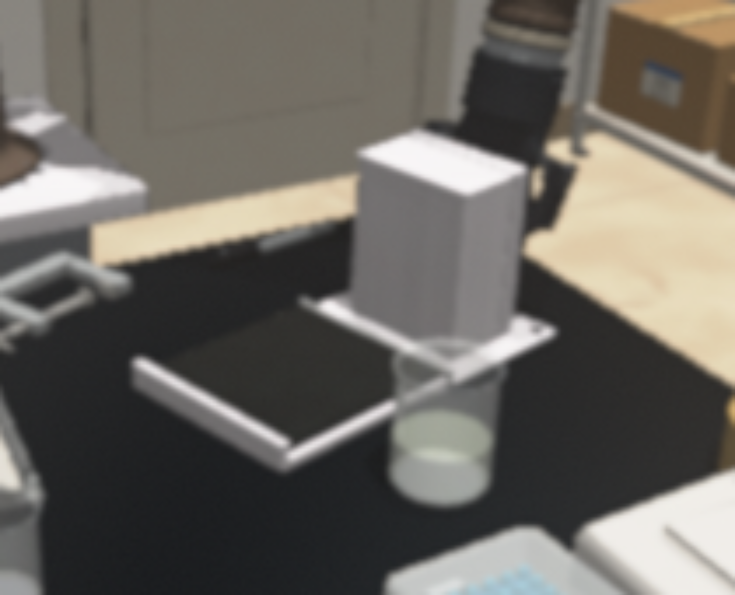

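The block is sliding upright at about 4 N. I'll keep going.

```bash
python3 -m pendant '[{"dx":0.003,"dy":0.001,"dz":0,"wx":0,"wy":0,"wz":0,"claw":0.06},{"dx":0.006,"dy":0.002,"dz":0,"wx":0,"wy":0,"wz":0,"claw":0.06},{"dx":0.009,"dy":0.0025,"dz":0,"wx":0,"wy":0,"wz":0,"claw":0.06},{"dx":0.012,"dy":0.003,"dz":0,"wx":0,"wy":0,"wz":0,"claw":0.06},{"dx":0.012,"dy":0.003,"dz":0,"wx":0,"wy":0,"wz":0,"claw":0.06}]'; python3 st.py | grep -E "tray|force"
python3 -m pendant '[{"dx":0.002,"dy":0.0005,"dz":0,"wx":0,"wy":0,"wz":0,"claw":0.06},{"dx":0.004,"dy":0.001,"dz":0,"wx":0,"wy":0,"wz":0,"claw":0.06},{"dx":0.006,"dy":0.0015,"dz":0,"wx":0,"wy":0,"wz":0,"claw":0.06},{"dx":0.007,"dy":0.002,"dz":0,"wx":0,"wy":0,"wz":0,"claw":0.06}]'; python3 st.py | grep -E "tray|force"
python3 - <<'E'
from workcell import grab_frame
import cv2
from h import *
f=grab_frame("top");np.savez("pics/t3.npz",**f)
cv2.imwrite("pics/t3.png",cv2.resize(f["img"][170:270,190:430],None,fx=3,fy=3))
W=cloud(f);z=W[...,2]
m=((z>.13)&(z<.16)).astype(np.uint8);m[:,330:]=0;m[:,:205]=0;m=cv2.morphologyEx(m,cv2.MORPH_OPEN,np.ones((5,5),np.uint8))
c=max(cv2.findContours(m,0,1)[0],key=cv2.contourArea)
r=cv2.minAreaRect(np.array([ray(f,q[0],.143)[:2] for q in c],np.float32));print(r)
E
```

```text
t: 3.18
position: [0.5106, 0.2643, 0.015]
tool_rot: [[0.265, 0.072, 0.962], [-0.929, -0.248, 0.274], [0.258, -0.966, 0.001]]
wrist_force: [-0.4, 4.7, 0.6]
finger_gap: 0.705
wrist_force [-0.3735, 4.6716, 0.6125]
tray xyz [-0.0824  0.006   0.015 ]
tool axes in tray (cols) [[0.966, 0.258, -0.0], [0.0, 0.001, 1.0], [0.258, -0.966, 0.001]]
t: 3.52
position: [0.5124, 0.2569, 0.0148]
tool_rot: [[0.265, 0.071, 0.962], [-0.929, -0.249, 0.274], [0.259, -0.966, 0.0]]
wrist_force: [-1.3, 5.9, 0.7]
finger_gap: 0.703
wrist_force [-1.3098, 5.8533, 0.6827]
tray xyz [-0.0749  0.0056  0.0148]
tool axes in tray (cols) [[0.966, 0.259, -0.0], [0.0, 0.0, 1.0], [0.259, -0.966, 0.0]]
((0.5225768685340881, 0.2212858498096466), (0.11002753674983978, 0.071936696767807), 15.699308395385742)
```

View pics/t3.png

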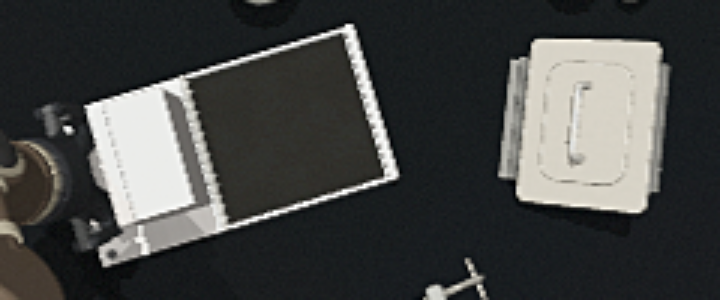

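```bash
python3 -m pendant '[{"dx":0.002,"dy":0.0005,"dz":0,"wx":0,"wy":0,"wz":0,"claw":0.06},{"dx":0.004,"dy":0.001,"dz":0,"wx":0,"wy":0,"wz":0,"claw":0.06},{"dx":0.004,"dy":0.001,"dz":0,"wx":0,"wy":0,"wz":0,"claw":0.06}]'; python3 st.py | grep -E "tray|force"
python3 -m pendant '[{"dx":0.002,"dy":0.0005,"dz":0,"wx":0,"wy":0,"wz":0,"claw":0.06},{"dx":0.003,"dy":0.001,"dz":0,"wx":0,"wy":0,"wz":0,"claw":0.06},{"dx":0.003,"dy":0.001,"dz":0,"wx":0,"wy":0,"wz":0,"claw":0.06}]'; python3 st.py | grep -E "tray|force"
```

```text
t: 3.82
position: [0.5132, 0.2536, 0.0149]
tool_rot: [[0.264, 0.071, 0.962], [-0.93, -0.247, 0.273], [0.257, -0.966, 0.0]]
wrist_force: [-1.9, 6.5, 0.5]
finger_gap: 0.702
wrist_force [-1.9408, 6.5073, 0.5028]
tray xyz [-0.0714  0.0055  0.0149]
tool axes in tray (cols) [[0.966, 0.257, 0.001], [-0.001, 0.0, 1.0], [0.257, -0.966, 0.0]]
t: 4.07
position: [0.5137, 0.2531, 0.0153]
tool_rot: [[0.263, 0.071, 0.962], [-0.931, -0.243, 0.272], [0.254, -0.967, 0.002]]
wrist_force: [-6.3, 12.2, 5.3]
finger_gap: 0.703
wrist_force [-6.2657, 12.2158, 5.3068]
tray xyz [-0.0708  0.0058  0.0153]
tool axes in tray (cols) [[0.967, 0.254, 0.002], [-0.002, 0.001, 1.0], [0.254, -0.967, 0.002]]
```

The force jump shows the foot is against the sill. I'll back off, rise and open wider so the fingers straddle outside the wells.

```bash
python3 -m pendant '[{"dx":-0.029,"dy":-0.0077,"dz":0,"wx":0,"wy":0,"wz":0,"claw":0.06},{"dx":-0.029,"dy":-0.0077,"dz":0,"wx":0,"wy":0,"wz":0,"claw":0.08},{"dx":-0.019,"dy":-0.045,"dz":0,"wx":0,"wy":0,"wz":0,"claw":0.08},{"dx":-0.009,"dy":-0.083,"dz":0,"wx":0,"wy":0,"wz":0,"claw":0.08},{"dx":-0.0046,"dy":-0.1,"dz":0,"wx":0,"wy":0,"wz":0,"claw":0.08},{"dx":-0.0046,"dy":-0.1,"dz":0,"wx":0,"wy":0,"wz":0,"claw":0.08},{"dx":-0.0046,"dy":-0.1,"dz":0,"wx":0,"wy":0,"wz":0,"claw":0.08}]'; python3 st.py | grep -E "tray|force|joint|gap"
python3 - <<'E'
from workcell import grab_frame
import cv2
from h import *
f=grab_frame("top");np.savez("pics/t4.npz",**f)
cv2.imwrite("pics/t4.png",cv2.resize(f["img"][170:270,190:430],None,fx=3,fy=3))
f=grab_frame("wrist");cv2.imwrite("pics/w4.png",f["img"])
cv2.imwrite("pics/s4.png",cv2.resize(grab_frame("scene")["img"][90:260,260:470],None,fx=3.5,fy=3.5))
E
```

```text
t: 4.65
position: [0.5067, 0.278, 0.1112]
tool_rot: [[0.264, 0.072, 0.962], [-0.929, -0.25, 0.274], [0.26, -0.966, 0.001]]
wrist_force: [-0.2, -1.3, -0.3]
finger_gap: 0.933
joint_pos [0.5732, 0.3889, 1.7654, -0.2861, 1.0818, 0.4434]
wrist_force [-0.1853, -1.333, -0.3491]
finger_gap 0.933
tray xyz [-0.0967  0.006   0.1112]
tool axes in tray (cols) [[0.966, 0.26, 0.0], [-0.001, 0.001, 1.0], [0.26, -0.966, 0.001]]
```

View pics/t4.png

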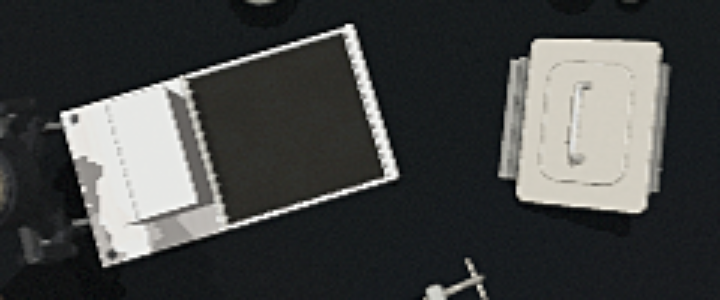

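View pics/w4.png

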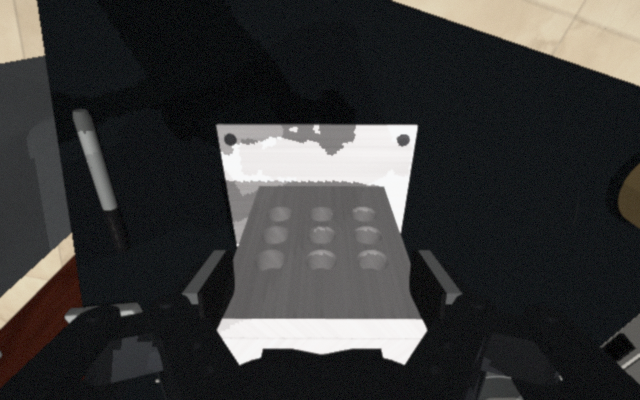

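View pics/s4.png

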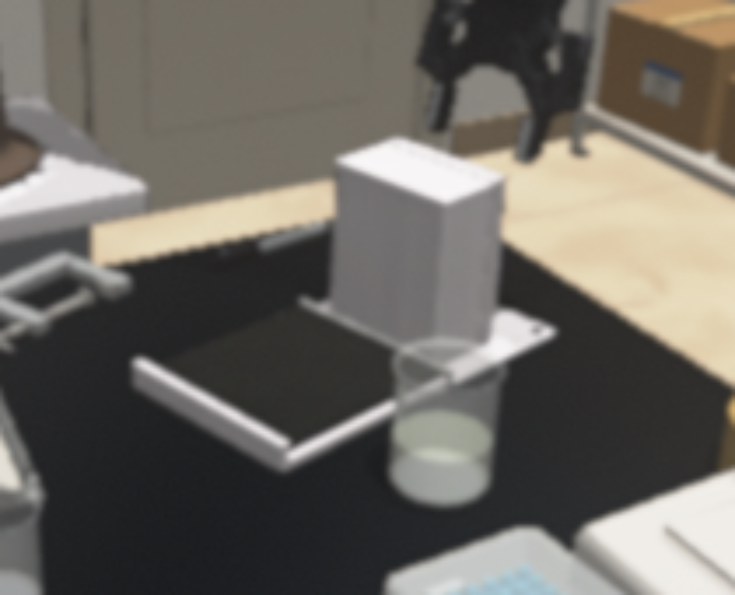

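The view confirms nine wells facing the gripper, with the block square against the sill. The fingers are nearly as wide as the block, so I'll narrow them to 68 mm and push high, following upward.

```bash
python3 -m pendant '[{"dx":0,"dy":0,"dz":0,"wx":0,"wy":0,"wz":0,"claw":0.068},{"dx":0.010,"dy":0.0025,"dz":0,"wx":0,"wy":0,"wz":0,"claw":0.068},{"dx":0.016,"dy":0.004,"dz":0,"wx":0,"wy":0,"wz":0,"claw":0.068},{"dx":0.021,"dy":0.0055,"dz":0,"wx":0,"wy":0,"wz":0,"claw":0.068},{"dx":0.026,"dy":0.0065,"dz":0,"wx":0,"wy":0,"wz":0,"claw":0.068},{"dx":0.031,"dy":0.007,"dz":0,"wx":0,"wy":0,"wz":0,"claw":0.068},{"dx":0.036,"dy":0.006,"dz":0,"wx":0,"wy":0,"wz":0,"claw":0.068}]'; python3 st.py | grep -E "tray|force|gap"
python3 - <<'E'
from workcell import grab_frame
import cv2
cv2.imwrite("pics/s5.png",cv2.resize(grab_frame("scene")["img"][90:260,260:470],None,fx=3.5,fy=3.5))
E
```

```text
t: 5.38
position: [0.5156, 0.2446, 0.1144]
tool_rot: [[0.263, 0.07, 0.962], [-0.93, -0.247, 0.273], [0.257, -0.966, -0.0]]
wrist_force: [-3.3, 2.4, 3.3]
finger_gap: 0.797
wrist_force [-3.268, 2.3718, 3.3455]
finger_gap 0.7968
tray xyz [-0.0621  0.0053  0.1144]
tool axes in tray (cols) [[0.966, 0.257, 0.002], [-0.001, -0.0, 1.0], [0.257, -0.966, -0.0]]
```

View pics/s5.png

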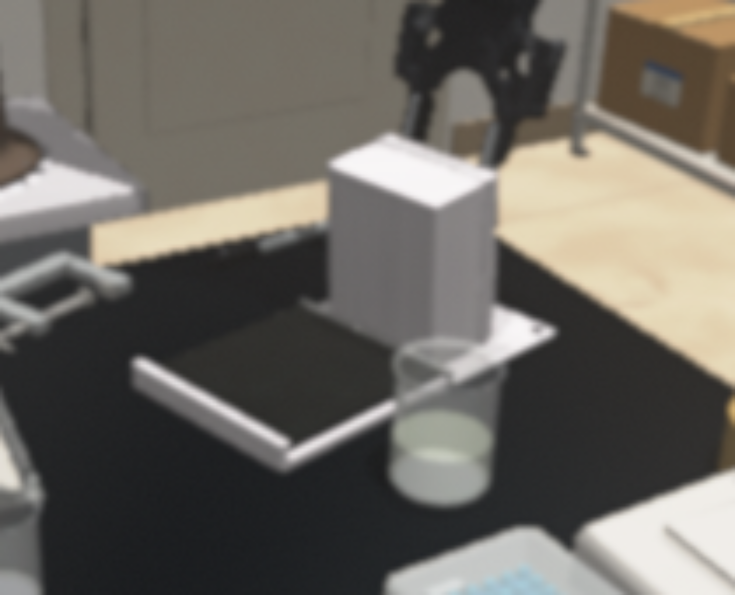

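```bash
python3 -m pendant '[{"dx":0.0066,"dy":-0.0013,"dz":0,"wx":0,"wy":0,"wz":0,"claw":0.068},{"dx":0.0131,"dy":-0.0027,"dz":0,"wx":0,"wy":0,"wz":0,"claw":0.068},{"dx":0.0197,"dy":-0.004,"dz":0,"wx":0,"wy":0,"wz":0,"claw":0.068},{"dx":0.0263,"dy":-0.0054,"dz":0,"wx":0,"wy":0,"wz":0,"claw":0.068},{"dx":0.0328,"dy":-0.0067,"dz":0,"wx":0,"wy":0,"wz":0,"claw":0.068}]'; python3 st.py | grep -E "tray|force|gap"
python3 - <<'E'
from workcell import grab_frame
import cv2
cv2.imwrite("pics/s6.png",cv2.resize(grab_frame("scene")["img"][90:260,260:470],None,fx=3.5,fy=3.5))
E
```

```text
t: 5.85
position: [0.5244, 0.214, 0.1287]
tool_rot: [[0.265, 0.071, 0.962], [-0.929, -0.25, 0.274], [0.26, -0.966, -0.0]]
wrist_force: [0.1, 0.8, 0.9]
finger_gap: 0.797
wrist_force [0.1124, 0.7643, 0.8576]
finger_gap 0.7974
tray xyz [-0.0302  0.0054  0.1287]
tool axes in tray (cols) [[0.966, 0.26, -0.0], [0.0, -0.0, 1.0], [0.26, -0.966, -0.0]]
```

View pics/s6.png

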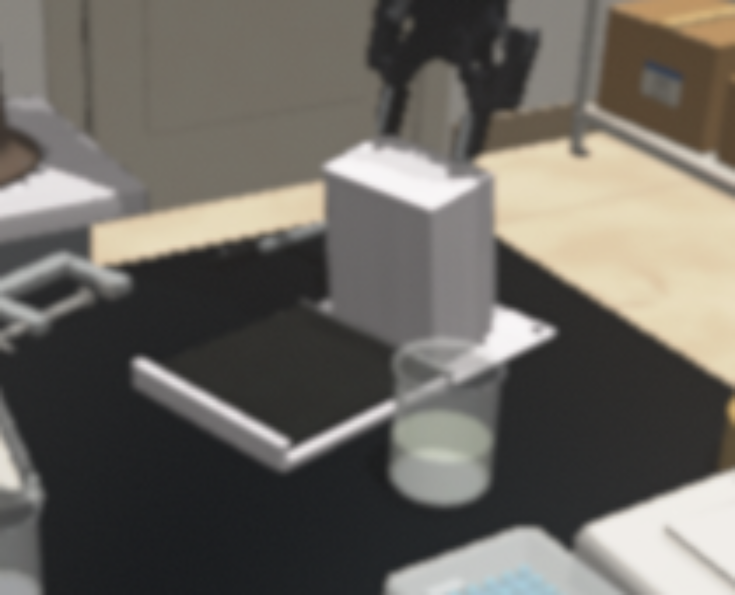

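The fingers have slid over the top edge: the force is only about 1 N and the block is barely tilted. The open tips stand higher than the TCP, so I'll back off and go lower.

```bash
python3 -m pendant '[{"dx":0.0015,"dy":-0.006,"dz":0,"wx":0,"wy":0,"wz":0,"claw":0.068},{"dx":-0.02,"dy":-0.011,"dz":0,"wx":0,"wy":0,"wz":0,"claw":0.068},{"dx":-0.047,"dy":-0.019,"dz":0,"wx":0,"wy":0,"wz":0,"claw":0.068},{"dx":-0.06,"dy":-0.022,"dz":0,"wx":0,"wy":0,"wz":0,"claw":0.068},{"dx":-0.064,"dy":0.001,"dz":0,"wx":0,"wy":0,"wz":0,"claw":0.068},{"dx":-0.067,"dy":0.018,"dz":0,"wx":0,"wy":0,"wz":0,"claw":0.068},{"dx":-0.067,"dy":0.018,"dz":0,"wx":0,"wy":0,"wz":0,"claw":0.068}]'; python3 st.py | grep -E "tray|force|gap"
python3 - <<'E'
from workcell import grab_frame
import cv2
from h import *
cv2.imwrite("pics/s7.png",cv2.resize(grab_frame("scene")["img"][90:260,260:470],None,fx=3.5,fy=3.5))
f=grab_frame("top")
W=cloud(f);z=W[...,2]
m=((z>.13)&(z<.16)).astype(np.uint8);m[:,330:]=0;m[:,:205]=0;m=cv2.morphologyEx(m,cv2.MORPH_OPEN,np.ones((5,5),np.uint8))
c=max(cv2.findContours(m,0,1)[0],key=cv2.contourArea)
r=cv2.minAreaRect(np.array([ray(f,q[0],.143)[:2] for q in c],np.float32));print(r)
E
```

```text
t: 6.48
position: [0.5047, 0.2714, 0.0903]
tool_rot: [[0.267, 0.065, 0.961], [-0.928, -0.253, 0.275], [0.261, -0.965, -0.007]]
wrist_force: [-1.2, -0.6, -0.7]
finger_gap: 0.792
wrist_force [-1.1697, -0.5818, -0.7107]
finger_gap 0.7924
tray xyz [-0.0909  0.0022  0.0903]
tool axes in tray (cols) [[0.965, 0.261, -0.001], [0.003, -0.007, 1.0], [0.261, -0.965, -0.007]]
((0.5229641795158386, 0.2198820412158966), (0.11004111170768738, 0.07196332514286041), 15.692914962768555)
```

View pics/s7.png

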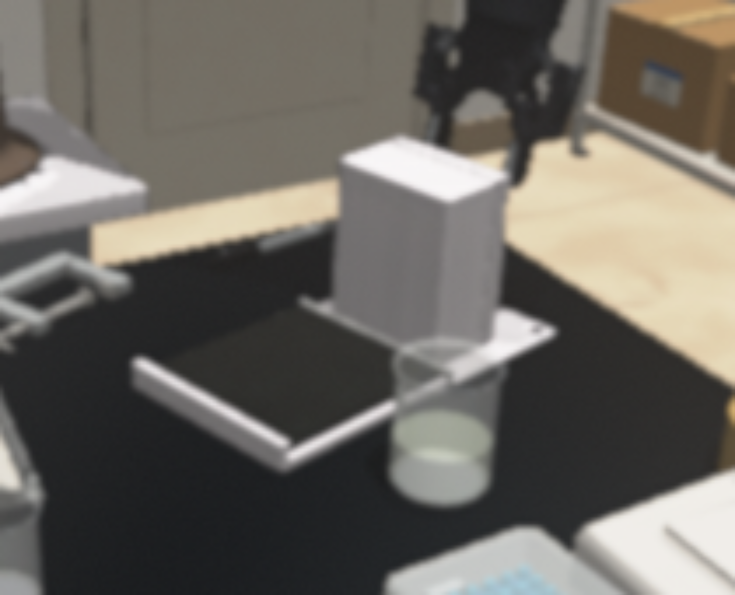

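```bash
python3 -m pendant '[{"dx":0,"dy":0,"dz":0.002,"wx":0,"wy":0,"wz":0,"claw":0.076},{"dx":0.0077,"dy":0.0021,"dz":0.002,"wx":0,"wy":0,"wz":0,"claw":0.076},{"dx":0.0135,"dy":0.0036,"dz":0.002,"wx":0,"wy":0,"wz":0,"claw":0.076},{"dx":0.0193,"dy":0.0052,"dz":0.002,"wx":0,"wy":0,"wz":0,"claw":0.076},{"dx":0.0256,"dy":0.0048,"dz":0.002,"wx":0,"wy":0,"wz":0,"claw":0.076},{"dx":0.032,"dy":0.0044,"dz":0.002,"wx":0,"wy":0,"wz":0,"claw":0.076},{"dx":0.0382,"dy":0.004,"dz":0.002,"wx":0,"wy":0,"wz":0,"claw":0.076}]'; python3 st.py | grep -E "tray|force|gap"
python3 - <<'E'
from workcell import grab_frame
import cv2
cv2.imwrite("pics/s8.png",cv2.resize(grab_frame("scene")["img"][90:260,260:470],None,fx=3.5,fy=3.5))
cv2.imwrite("pics/w8.png",grab_frame("wrist")["img"])
E
```

```text
t: 7.17
position: [0.5206, 0.2366, 0.1007]
tool_rot: [[0.264, 0.072, 0.962], [-0.929, -0.248, 0.274], [0.259, -0.966, 0.001]]
wrist_force: [-0.8, 2.1, 1.4]
finger_gap: 0.889
wrist_force [-0.8418, 2.1251, 1.3998]
finger_gap 0.8886
tray xyz [-0.053   0.008   0.1007]
tool axes in tray (cols) [[0.966, 0.259, 0.0], [-0.001, 0.001, 1.0], [0.259, -0.966, 0.001]]
```

View pics/s8.png

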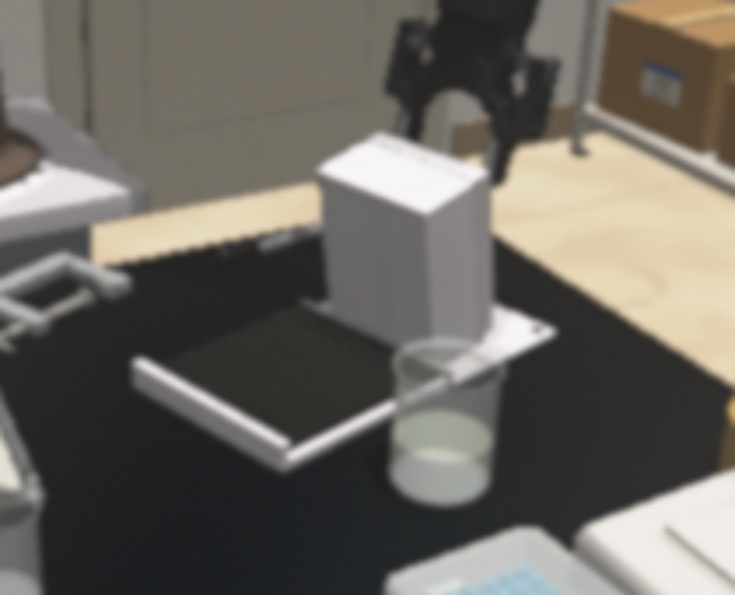

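View pics/w8.png

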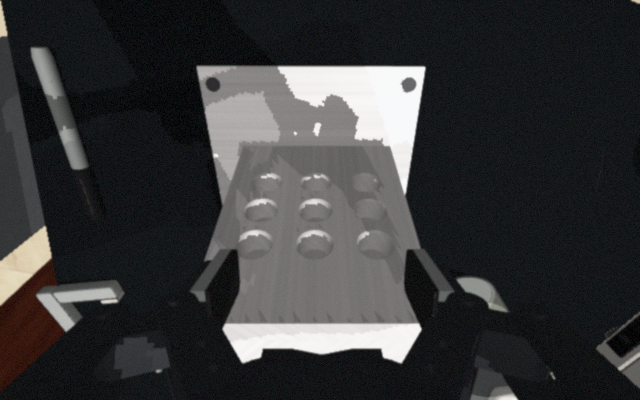

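The block is tilting about 9° squarely, with the fingers outside the wells. Continuing.

```bash
python3 -m pendant '[{"dx":0.0063,"dy":-0.0004,"dz":0,"wx":0,"wy":0,"wz":0,"claw":0.076},{"dx":0.0126,"dy":-0.0008,"dz":0,"wx":0,"wy":0,"wz":0,"claw":0.076},{"dx":0.019,"dy":-0.0012,"dz":0,"wx":0,"wy":0,"wz":0,"claw":0.076},{"dx":0.0252,"dy":-0.0016,"dz":0,"wx":0,"wy":0,"wz":0,"claw":0.076},{"dx":0.0296,"dy":-0.0018,"dz":0,"wx":0,"wy":0,"wz":0,"claw":0.076}]'; python3 st.py | grep -E "tray|force|gap"
python3 - <<'E'
from workcell import grab_frame
import cv2
cv2.imwrite("pics/s9.png",cv2.resize(grab_frame("scene")["img"][90:260,260:470],None,fx=3.5,fy=3.5))
E
```

```text
t: 7.68
position: [0.5274, 0.2087, 0.1091]
tool_rot: [[0.264, 0.07, 0.962], [-0.929, -0.25, 0.273], [0.259, -0.966, -0.001]]
wrist_force: [0.6, 0.1, 0.6]
finger_gap: 0.889
wrist_force [0.6336, 0.0722, 0.6412]
finger_gap 0.8887
tray xyz [-0.0244  0.0068  0.1091]
tool axes in tray (cols) [[0.966, 0.259, 0.001], [-0.0, -0.001, 1.0], [0.259, -0.966, -0.001]]
```

View pics/s9.png

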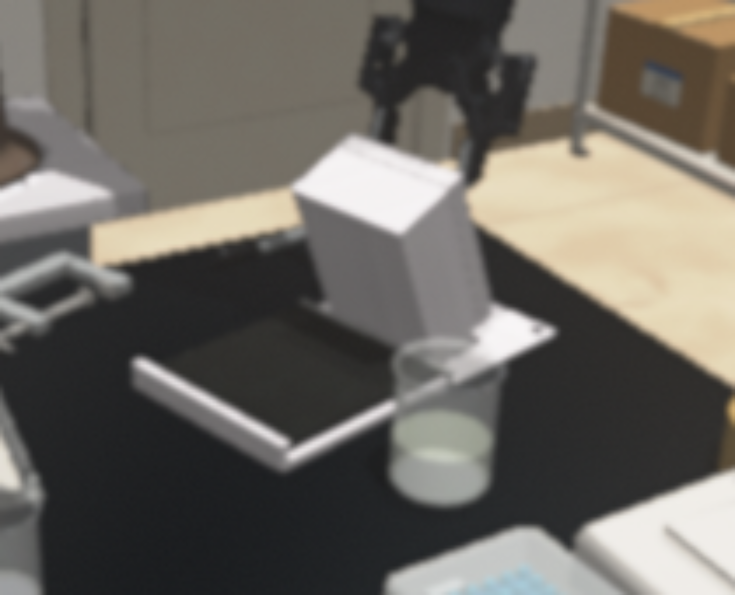

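```bash
python3 -m pendant '[{"dx":0.0055,"dy":-0.0008,"dz":0,"wx":0,"wy":0,"wz":0,"claw":0.076},{"dx":0.011,"dy":-0.002,"dz":0,"wx":0,"wy":0,"wz":0,"claw":0.076},{"dx":0.0165,"dy":-0.003,"dz":0,"wx":0,"wy":0,"wz":0,"claw":0.076},{"dx":0.02,"dy":-0.0045,"dz":0,"wx":0,"wy":0,"wz":0,"claw":0.076},{"dx":0.02,"dy":-0.006,"dz":0,"wx":0,"wy":0,"wz":0,"claw":0.076},{"dx":0.02,"dy":-0.01,"dz":0,"wx":0,"wy":0,"wz":0,"claw":0.076},{"dx":0.02,"dy":-0.01,"dz":0,"wx":0,"wy":0,"wz":0,"claw":0.076}]'; python3 st.py | grep -E "tray|force|gap"
python3 - <<'E'
from workcell import grab_frame
import cv2
cv2.imwrite("pics/s10.png",cv2.resize(grab_frame("scene")["img"][90:260,260:470],None,fx=3.5,fy=3.5))
E
```

```text
t: 8.32
position: [0.5328, 0.1943, 0.125]
tool_rot: [[0.264, 0.072, 0.962], [-0.929, -0.248, 0.274], [0.259, -0.966, 0.001]]
wrist_force: [-0.2, -1.2, -0.6]
finger_gap: 0.888
wrist_force [-0.2322, -1.1943, -0.6356]
finger_gap 0.8881
tray xyz [-0.009   0.0081  0.125 ]
tool axes in tray (cols) [[0.966, 0.259, -0.0], [-0.0, 0.001, 1.0], [0.259, -0.966, 0.001]]
```

View pics/s10.png

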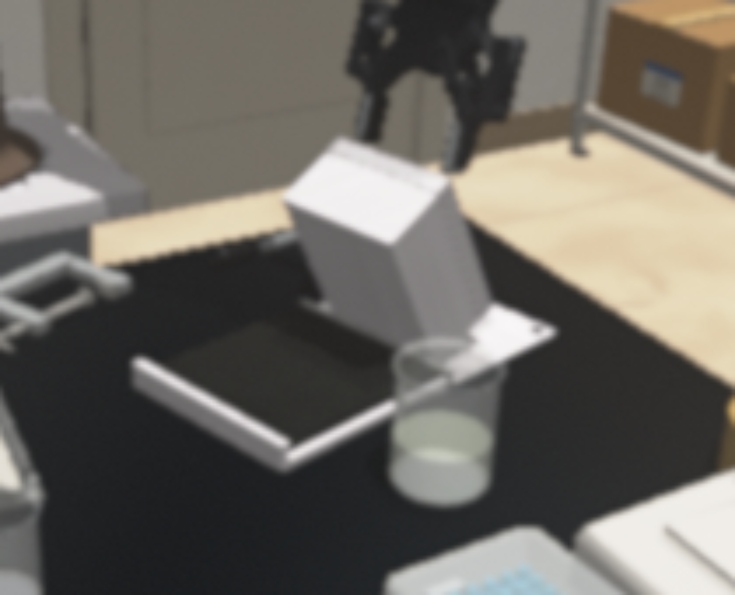

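```bash
python3 -m pendant '[{"dx":0.005,"dy":0.0013,"dz":0,"wx":0,"wy":0,"wz":0,"claw":0.076},{"dx":0.010,"dy":0.0026,"dz":0,"wx":0,"wy":0,"wz":0,"claw":0.076},{"dx":0.015,"dy":0.004,"dz":0,"wx":0,"wy":0,"wz":0,"claw":0.076},{"dx":0.015,"dy":0.004,"dz":0,"wx":0,"wy":0,"wz":0,"claw":0.076},{"dx":0.015,"dy":0.004,"dz":0,"wx":0,"wy":0,"wz":0,"claw":0.076},{"dx":0.015,"dy":0.004,"dz":0,"wx":0,"wy":0,"wz":0,"claw":0.076}]'; python3 st.py | grep -E "tray|force|gap"
python3 - <<'E'
from workcell import grab_frame
import cv2
cv2.imwrite("pics/s11.png",cv2.resize(grab_frame("scene")["img"][90:260,260:470],None,fx=3.5,fy=3.5))
E
```

```text
t: 8.87
position: [0.5365, 0.1787, 0.124]
tool_rot: [[0.264, 0.071, 0.962], [-0.929, -0.249, 0.273], [0.259, -0.966, -0.0]]
wrist_force: [-0.5, -0.0, -0.7]
finger_gap: 0.891
wrist_force [-0.5297, -0.0036, -0.6855]
finger_gap 0.8905
tray xyz [0.007  0.0074 0.124 ]
tool axes in tray (cols) [[0.966, 0.259, 0.0], [-0.0, -0.0, 1.0], [0.259, -0.966, -0.0]]
```

View pics/s11.png

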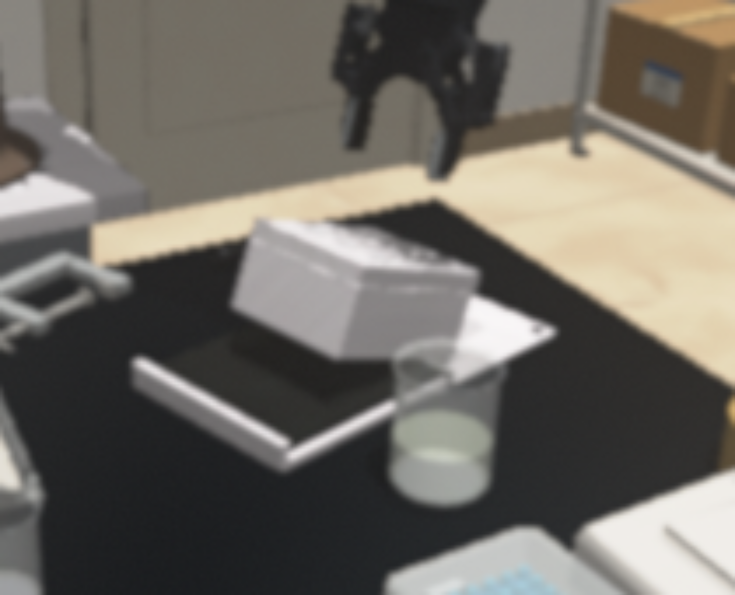

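The block is past its balance and falling. I'll rise clear and then look.

```bash
python3 -m pendant '[{"dx":0.008,"dy":-0.03,"dz":0,"wx":0,"wy":0,"wz":0,"claw":0.076},{"dx":0.018,"dy":-0.07,"dz":0,"wx":0,"wy":0,"wz":5,"claw":0.06},{"dx":0.028,"dy":-0.11,"dz":0,"wx":0,"wy":0,"wz":10,"claw":0.05},{"dx":0.038,"dy":-0.145,"dz":0,"wx":0,"wy":0,"wz":15,"claw":0.05},{"dx":0.038,"dy":-0.145,"dz":0,"wx":0,"wy":0,"wz":15,"claw":0.05},{"dx":0.038,"dy":-0.145,"dz":0,"wx":0,"wy":0,"wz":15,"claw":0.05}]'; python3 st.py
python3 - <<'E'
from workcell import grab_frame
import cv2
from h import *
f=grab_frame("scene");np.savez("pics/s12.npz",**f);cv2.imwrite("pics/s12.png",cv2.resize(f["img"][90:290,170:470],None,fx=2.6,fy=2.6))
f=grab_frame("top");np.savez("pics/t12.npz",**f);cv2.imwrite("pics/t12.png",cv2.resize(f["img"][170:270,190:430],None,fx=3,fy=3))
f=grab_frame("wrist");np.savez("pics/w12.npz",**f);cv2.imwrite("pics/w12.png",f["img"])
E
```

```text
t: 9.42
position: [0.5389, 0.1791, 0.278]
tool_rot: [[0.272, 0.008, 0.962], [-0.962, 0.002, 0.272], [0.001, -1.0, 0.008]]
wrist_force: [0.2, -0.3, -0.9]
finger_gap: 0.585
t 9.4167
joint_pos [0.2444, 0.1357, 1.7011, -0.0004, 1.297, -0.0305]
position [0.5389, 0.1791, 0.278]
tool_rot [[0.2715, 0.0077, 0.9624], [-0.9624, 0.0015, 0.2715], [0.0006, -1.0, 0.0078]]
wrist_force [0.1655, -0.2628, -0.8859]
finger_gap 0.5852
tray xyz [0.0073 0.0098 0.278 ]
tool axes in tray (cols) [[1.0, 0.001, 0.003], [-0.003, 0.008, 1.0], [0.001, -1.0, 0.008]]
```

View pics/s12.png

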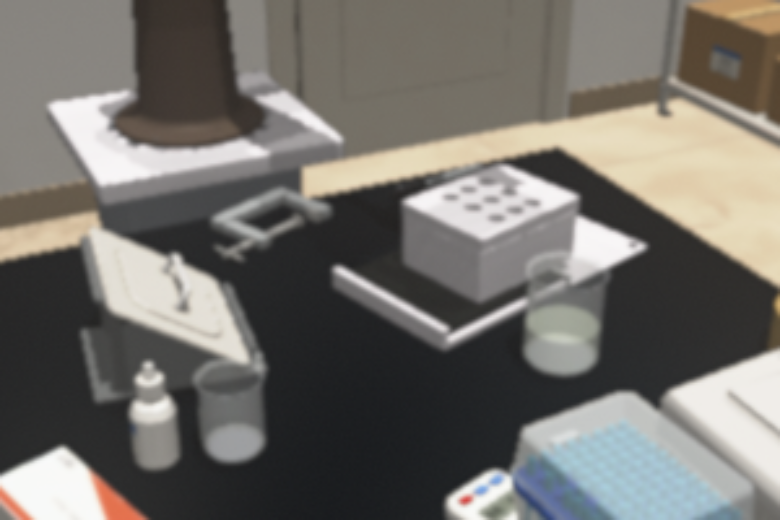

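View pics/t12.png

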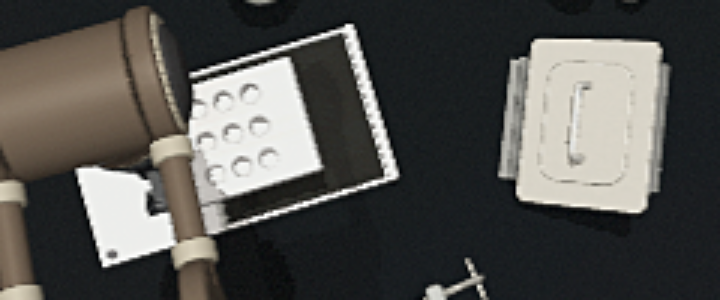

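View pics/w12.png

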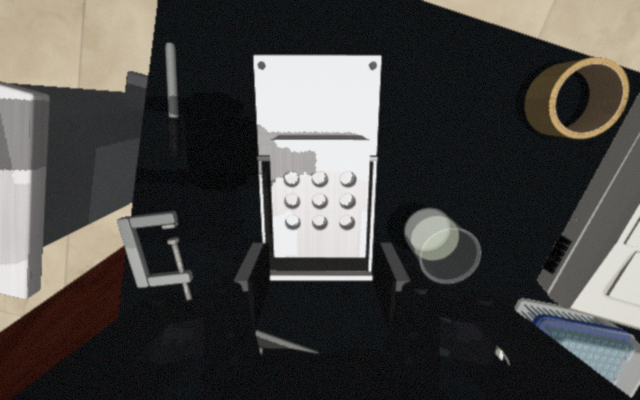

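The block lies flat with wells up: the wells are at (285–350, 180–222) in the wrist view, square to the tray. Next I'll locate the cover handle.

```bash
python3 - <<'E'
from h import *
f=load("top0");o=np.array([190,170])
R=lambda u,v,z: ray(f,(np.array([u,v])+1)/3-1/3+o,z)
a,b=R(588,85,.085),R(575,163,.085);print("bar",a,b,(a+b)/2,np.degrees(np.arctan2(*(a-b)[[1,0]])))
t=np.radians(35)
# ray to cover-plane using corner pixels, top plane: passes through origin(.062) - iterate
cz={"UL":(533,39),"UR":(664,41),"BR":(643,214),"BL":(518,199)}
for az in (81,83,85):
    A=np.radians(az);n=np.array([np.cos(A)*np.sin(t),np.sin(A)*np.sin(t),np.cos(t)])
    c=np.array([.548,-.190,.062])
    K=f["mtx"];T=f["cam_to_world"]
    for it in range(5):
        P={}
        for k,(u,v) in cz.items():
            u,v=(np.array([u,v])+1)/3-1/3+o
            d=T[:3,:3]@np.array([(u-K[0,2])/K[0,0],-(v-K[1,2])/K[1,1],-1]);q=T[:3,3]
            P[k]=q+d*(((c+.004*n)-q)@n)/(d@n)
        m=sum(P.values())/4; c2=m-.004*n; c=np.array([c2[0],c2[1],c2[2]]); c=c+n*((.062-c[2])/n[2])
    print(az,c,"sizes",[round(float(np.linalg.norm(P[i]-P[j])),4) for i,j in (("UL","UR"),("BL","BR"),("UL","BL"),("UR","BR"))],
     "y azim",[round(float(np.degrees(np.arctan2(*(P[i]-P[j])[[1,0]]))),1) for i,j in (("UL","BL"),("UR","BR"))], "bar c",c+.026*n)
E
python3 - <<'E'
from h import *
# depth check of bar in scene/top views: points >8mm above plane
for nm in("top0","scene0"):
    f=load(nm);C=cloud(f);n=np.array([.074,.5625,.823]);n/=np.linalg.norm(n)
    k=(C[...,2]>.02)&(C[...,2]<.14)&(C[...,1]>-.27)&(C[...,1]<-.11)&(C[...,0]>.44)&(C[...,0]<.65)
    P=C[k];d=P@n;d0=np.median(d);print(nm,"plate d",d0);h=d-d0;Q=P[(h>.012)&(h<.04)];print(len(Q),Q.mean(0),np.median(Q,0),Q.min(0),Q.max(0))
E
```

```text
bar [ 0.58270574 -0.19125417  0.085     ] [ 0.50981576 -0.17671248  0.085     ] [ 0.54626075 -0.18398332  0.085     ] -11.282482782756462
81 [ 0.54807036 -0.19502012  0.062     ] sizes [0.1383, 0.1317, 0.158, 0.1613] y azim [-7.1, -9.0] bar c [ 0.55040326 -0.18029073  0.08329795]
83 [ 0.54804645 -0.19501564  0.062     ] sizes [0.1382, 0.1319, 0.1577, 0.1611] y azim [-7.0, -8.8] bar c [ 0.54986389 -0.18021382  0.08329795]
85 [ 0.54802306 -0.19501036  0.062     ] sizes [0.138, 0.132, 0.1575, 0.1609] y azim [-6.8, -8.6] bar c [ 0.54932281 -0.18015412  0.08329795]
top0 plate d -0.010847823441736891
72 [ 0.55013051 -0.1765037   0.08486562] [ 0.55006043 -0.1761229   0.08465271] [ 0.51366968 -0.18634367  0.07900976] [ 0.586978   -0.16977329  0.09070205]
scene0 plate d -0.010269524693391275
68 [ 0.55659957 -0.17656428  0.08391688] [ 0.55841161 -0.1762422   0.08517288] [ 0.51091285 -0.18636745  0.07659582] [ 0.58815736 -0.1673929   0.08804254]
```

```bash
cat > goal.py <<'E'
import numpy as np
from scipy.spatial.transform import Rotation as Ro
from workcell import status
def cov_R(az=82.2,tilt=35):
    A=np.radians(az);t=np.radians(tilt)
    n=np.array([np.cos(A)*np.sin(t),np.sin(A)*np.sin(t),np.cos(t)])
    cx=np.array([-np.cos(A)*np.cos(t),-np.sin(A)*np.cos(t),np.sin(t)])
    return np.c_[np.cross(-n,-cx),-n,-cx],n
def rows(Rt,pt):
    s=status.get_state();R=np.array(s["tool_rot"]);p=np.array(s["position"])
    print("shift mm",np.round(R.T@(pt-p)*1000,1),"turn deg",np.round(Ro.from_matrix(R.T@Rt).as_rotvec(degrees=True),2))
E
python3 - <<'E'
from goal import *
R,n=cov_R();print(R.round(3));b=np.array([.550,-.179,.0835]);rows(R,b+.085*n)
E
```

```text
[[ 0.991 -0.078  0.111]
 [-0.136 -0.568  0.812]
 [-0.    -0.819 -0.574]]
shift mm [304.4 119.1 -63.7] turn deg [-30.76 -64.06 -20.32]
```

```bash
python3 -m pendant '[{"dx":0.03,"dy":0,"dz":-0.006,"wx":-3,"wy":-6.4,"wz":-2,"claw":0.045},{"dx":0.06,"dy":0,"dz":-0.012,"wx":-6,"wy":-12.8,"wz":-4,"claw":0.045},{"dx":0.09,"dy":0,"dz":-0.018,"wx":-9,"wy":-19,"wz":-6,"claw":0.045},{"dx":0.12,"dy":0.01,"dz":-0.024,"wx":-12,"wy":-25.6,"wz":-8,"claw":0.045},{"dx":0.15,"dy":0.02,"dz":-0.03,"wx":-15,"wy":-32,"wz":-10,"claw":0.045},{"dx":0.18,"dy":0.035,"dz":-0.036,"wx":-18,"wy":-38,"wz":-12,"claw":0.045},{"dx":0.21,"dy":0.05,"dz":-0.042,"wx":-21,"wy":-44,"wz":-14,"claw":0.045},{"dx":0.24,"dy":0.07,"dz":-0.05,"wx":-24,"wy":-50,"wz":-16,"claw":0.045},{"dx":0.27,"dy":0.09,"dz":-0.056,"wx":-27,"wy":-56,"wz":-18,"claw":0.045},{"dx":0.304,"dy":0.119,"dz":-0.064,"wx":-30.8,"wy":-64,"wz":-20.3,"claw":0.045},{"dx":0.304,"dy":0.119,"dz":-0.064,"wx":-30.8,"wy":-64,"wz":-20.3,"claw":0.045},{"dx":0.304,"dy":0.119,"dz":-0.064,"wx":-30.8,"wy":-64,"wz":-20.3,"claw":0.045}]'; python3 -m pendant '[{"dx":0,"dy":0,"dz":0,"wx":0,"wy":0,"wz":0,"claw":0.045}]'; python3 st.py
python3 - <<'E'
from workcell import grab_frame
import cv2
from h import *
f=grab_frame("scene");np.savez("pics/s13.npz",**f);cv2.imwrite("pics/s13.png",cv2.resize(f["img"][90:290,170:470],None,fx=2.6,fy=2.6))
f=grab_frame("top");np.savez("pics/t13.npz",**f);cv2.imwrite("pics/t13.png",cv2.resize(f["img"][170:270,190:430],None,fx=3,fy=3))
f=grab_frame("wrist");np.savez("pics/w13.npz",**f);cv2.imwrite("pics/w13.png",f["img"])
from goal import *
R,n=cov_R();b=np.array([.550,-.179,.0835]);rows(R,b+.085*n)
E
```

```text
t: 10.57
position: [0.5531, -0.1299, 0.1494]
tool_rot: [[0.991, -0.086, 0.107], [-0.137, -0.568, 0.812], [-0.009, -0.819, -0.574]]
wrist_force: [-0.6, -0.2, -0.9]
finger_gap: 0.526
t: 10.65
position: [0.5571, -0.1292, 0.1534]
tool_rot: [[0.991, -0.078, 0.113], [-0.137, -0.567, 0.812], [0.0, -0.82, -0.572]]
wrist_force: [0.9, -0.1, -0.3]
finger_gap: 0.526
t 10.65
joint_pos [0.0346, 0.3709, 1.8088, -0.6588, 1.1716, -1.0693]
position [0.5571, -0.1292, 0.1534]
tool_rot [[0.9905, -0.0783, 0.1128], [-0.1373, -0.5671, 0.8121], [0.0004, -0.8199, -0.5725]]
wrist_force [0.8876, -0.0636, -0.3115]
finger_gap 0.5263
tray xyz [ 0.3088 -0.0572  0.1534]
tool axes in tray (cols) [[0.403, 0.524, -0.75], [0.915, -0.231, 0.331], [0.0, -0.82, -0.572]]
shift mm [-2.9  3.9  0.3] turn deg [-0.13 -0.26  0.29]
```

View pics/s13.png

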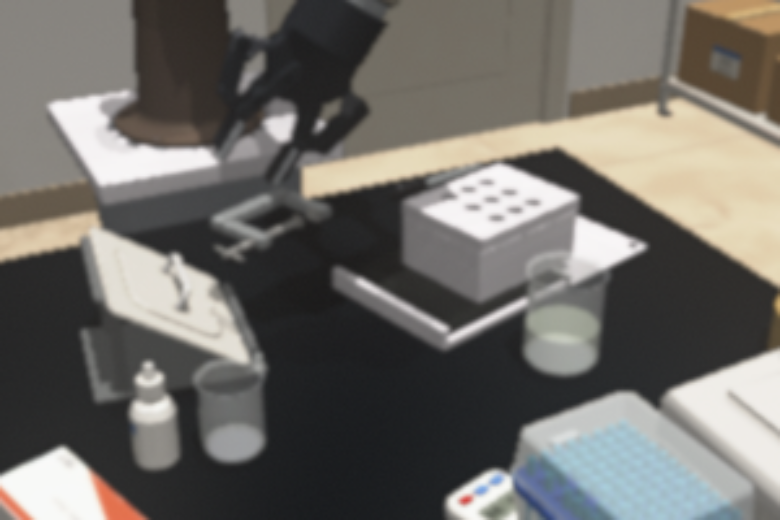

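View pics/t13.png

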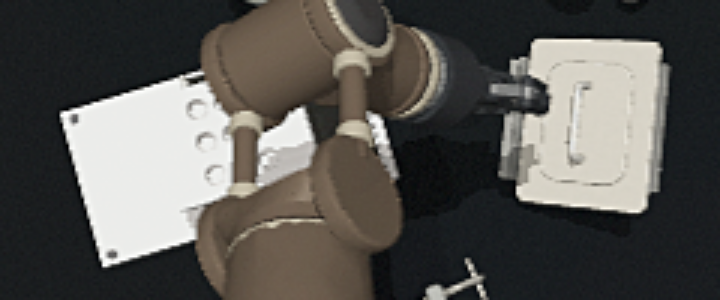

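View pics/w13.png

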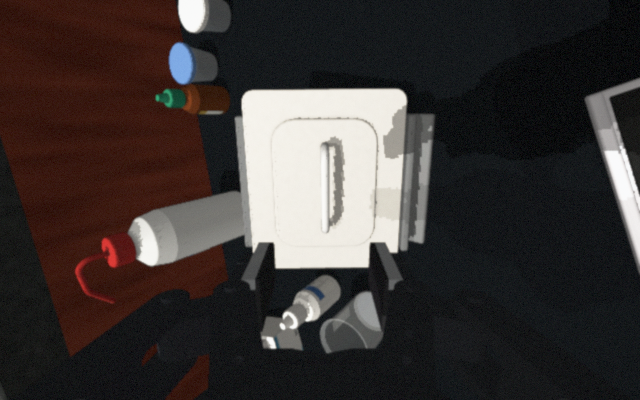

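The bar stands at column 325, rows 143–232 in the wrist view, parallel to the image's vertical axis, so the yaw is right. I'll compute its position.

Run:
```python
from h import *
from goal import *
f=load("w13");R,n=cov_R();K=f["mtx"];T=f["cam_to_world"];q=T[:3,3]
def pl(u,v,h,c=np.array([.548,-.195,.062])):
    d=T[:3,:3]@np.array([(u-K[0,2])/K[0,0],-(v-K[1,2])/K[1,1],-1]);return q+d*((c+h*n-q)@n)/(d@n)
a,b=pl(325,144,.030),pl(325,231,.030);m=(a+b)/2;print(a,b,np.linalg.norm(a-b));bc=m-.004*n;print("bar centre",bc)
C=cloud(f);k=(C[...,2]>.02)&(C[...,2]<.14)&(C[...,1]>-.27)&(C[...,1]<-.11)&(C[...,0]>.46)&(C[...,0]<.63)
P=C[k];d=P@n-np.array([.548,-.195,.062])@n;print("plate h",np.median(d));Q=P[(d>.022)&(d<.04)];print(len(Q),"bar depth",np.median(d[(d>.022)&(d<.04)]),Q.mean(0))
g=[pl(244,90,.004),pl(407,90,.004),pl(275,267,.004),pl(400,267,.004)];print(np.round(g,4))
rows(R,bc-.015*n)
```

```text
[ 0.51109341 -0.16750272  0.08305477] [ 0.58257193 -0.17734198  0.08308802] 0.07215254511752436
bar centre [ 0.5465213  -0.17469543  0.07979479]
plate h 0.006595725640448909
752 bar depth 0.030436237308079653 [ 0.54718943 -0.17259457  0.08317501]
[[ 0.4613 -0.2299  0.0994]
 [ 0.4765 -0.1222  0.0232]
 [ 0.622  -0.237   0.089 ]
 [ 0.6359 -0.1402  0.0205]]
shift mm [ -7.5 104.7   5.3] turn deg [-0.13 -0.26  0.29]
```

```bash
python3 -m pendant '[{"dx":-0.006,"dy":0.03,"dz":0.004,"wx":0,"wy":0,"wz":0,"claw":0.045},{"dx":-0.006,"dy":0.06,"dz":0.004,"wx":0,"wy":0,"wz":0,"claw":0.045},{"dx":-0.006,"dy":0.08,"dz":0.004,"wx":0,"wy":0,"wz":0,"claw":0.045},{"dx":-0.006,"dy":0.092,"dz":0.004,"wx":0,"wy":0,"wz":0,"claw":0.045},{"dx":-0.006,"dy":0.1,"dz":0.004,"wx":0,"wy":0,"wz":0,"claw":0.045},{"dx":-0.006,"dy":0.1,"dz":0.004,"wx":0,"wy":0,"wz":0,"claw":0.045}]'; python3 st.py|grep -E "pos|force"
python3 - <<'E'
from workcell import grab_frame
import cv2
from h import *
f=grab_frame("scene");cv2.imwrite("pics/s14.png",cv2.resize(f["img"][170:270,190:290],None,fx=6,fy=6))
f=grab_frame("wrist");np.savez("pics/w14.npz",**f);cv2.imwrite("pics/w14.png",f["img"])
E
```

```text
t: 11.3
position: [0.5449, -0.1832, 0.0705]
tool_rot: [[0.99, -0.077, 0.115], [-0.138, -0.567, 0.812], [0.003, -0.82, -0.572]]
wrist_force: [-0.1, -0.3, -0.2]
finger_gap: 0.526
joint_pos [-0.059, 0.4712, 1.8742, -0.7473, 0.9972, -1.0079]
position [0.5449, -0.1832, 0.0705]
wrist_force [-0.0883, -0.2901, -0.1894]
```

View pics/s14.png

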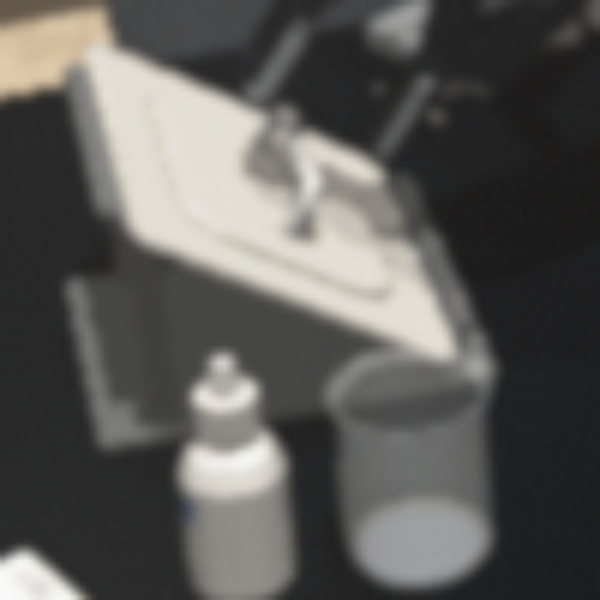

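View pics/w14.png

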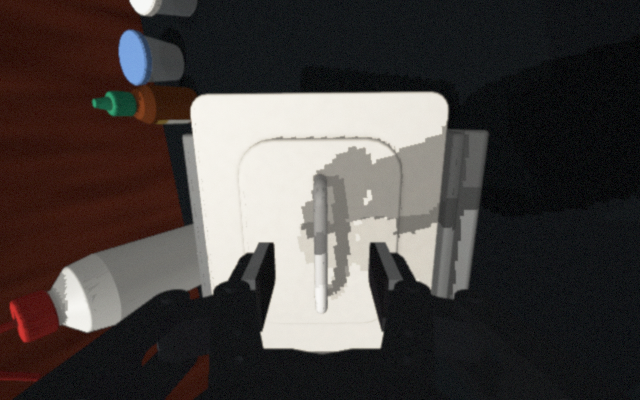

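Run:
```python
from h import *
from goal import *
from workcell import status
f=load("w14");R,n=cov_R();s=status.get_state();p=np.array(s["position"]);Rt=np.array(s["tool_rot"])
for k in (0,.01,.019):
    print(k,proj(f,p-k*Rt[:,1]))
K=f["mtx"];T=f["cam_to_world"];q=T[:3,3]
C=cloud(f);print("bar pts in tool frame:")
for v in (180,200,220,240,255,275,295,308):
    for u in (319,321): print(v,u,np.round((C[v,u]-p)@Rt*1000,1),end=" ")
    print()
print("plate",[np.round((C[v,u]-p)@Rt*1000,1) for v,u in((150,220),(270,300),(200,420),(120,300))])
```

```text
0 [317.4317149  240.57887796]
0.01 [317.21564724 248.19232857]
0.019 [316.99897216 255.82718236]
bar pts in tool frame:
180 319 [-35.9  -7.    1. ] 180 321 [-35.8  -6.6   2. ] 
200 319 [-27.6 -14.7   1. ] 200 321 [-28. -16.   2.] 
220 319 [-18.  -16.5   1. ] 220 321 [-18.2 -17.1   2. ] 
240 319 [ -7.3 -16.2   1. ] 240 321 [ -7.5 -16.6   2. ] 
255 319 [  1. -16.   1.] 255 321 [  0.4 -17.3   2. ] 
275 319 [ 12.  -16.5   1. ] 275 321 [ 12.1 -16.4   2. ] 
295 319 [ 23.9 -16.2   0.9] 295 321 [ 23.3 -17.2   2. ] 
308 319 [ 32.4 -15.4   0.9] 308 321 [ 31.4 -16.8   2. ] 
plate [array([-48.6,  10.7, -53. ]), array([ 21.9,   7. , -10.5]), array([-20.7,   9.4,  57.9]), array([-64.6,   7.7,  -9. ])]
```

The bar is centred to within 2 mm, about 12 mm behind the tips, and the plate is 8 mm beyond them. I'll go 2.5 mm deeper and close.

```bash
python3 -m pendant '[{"dx":-0.001,"dy":0.0025,"dz":0.001,"wx":0,"wy":0,"wz":0,"claw":0.03},{"dx":-0.001,"dy":0.0025,"dz":0.001,"wx":0,"wy":0,"wz":0,"claw":0.015},{"dx":-0.001,"dy":0.0025,"dz":0.001,"wx":0,"wy":0,"wz":0,"claw":0.0},{"dx":-0.001,"dy":0.0025,"dz":0.001,"wx":0,"wy":0,"wz":0,"claw":0.0},{"dx":-0.001,"dy":0.0025,"dz":0.001,"wx":0,"wy":0,"wz":0,"claw":0.0},{"dx":-0.001,"dy":0.0025,"dz":0.001,"wx":0,"wy":0,"wz":0,"claw":0.0},{"dx":-0.001,"dy":0.0025,"dz":0.001,"wx":0,"wy":0,"wz":0,"claw":0.0},{"dx":-0.001,"dy":0.0025,"dz":0.001,"wx":0,"wy":0,"wz":0,"claw":0.0}]'; python3 st.py|grep -E "pos|force|gap"
```

```text
t: 12.07
position: [0.5438, -0.1833, 0.0681]
tool_rot: [[0.991, -0.076, 0.114], [-0.137, -0.567, 0.812], [0.003, -0.82, -0.572]]
wrist_force: [1.1, 0.1, -0.4]
finger_gap: -0.0
joint_pos [-0.0593, 0.4733, 1.8776, -0.7502, 0.9925, -1.004]
position [0.5438, -0.1833, 0.0681]
wrist_force [1.1239, 0.1228, -0.4024]
finger_gap -0.0003
```

The fingers report fully shut, so the bar may have been missed. Checking.

```bash
python3 st.py|grep -E "gap|^t"
python3 - <<'E'
from workcell import grab_frame
import cv2
from h import *
f=grab_frame("scene");cv2.imwrite("pics/s15.png",cv2.resize(f["img"][170:270,190:290],None,fx=6,fy=6))
f=grab_frame("wrist");np.savez("pics/w15.npz",**f);cv2.imwrite("pics/w15.png",f["img"])
E
```

```text
t 12.0667
tool_rot [[0.9905, -0.0761, 0.1144], [-0.1373, -0.5674, 0.8119], [0.0032, -0.8199, -0.5725]]
finger_gap -0.0003
tray xyz [ 0.3571 -0.0848  0.0681]
tool axes in tray (cols) [[0.403, 0.525, -0.749], [0.915, -0.229, 0.332], [0.003, -0.82, -0.572]]
```

View pics/s15.png

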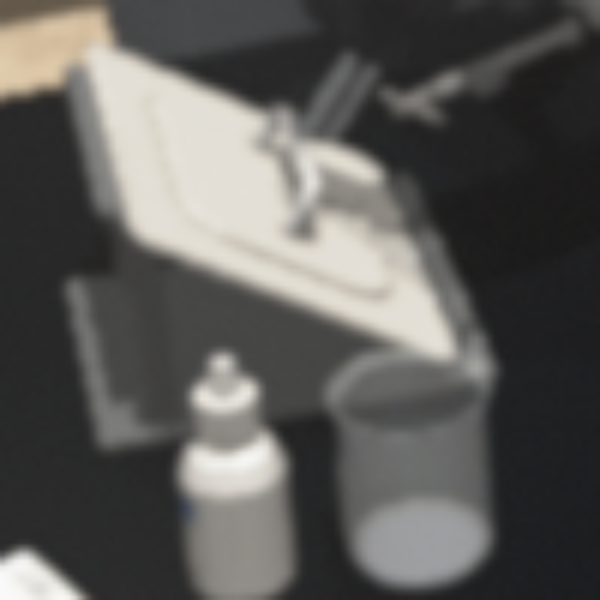

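View pics/w15.png

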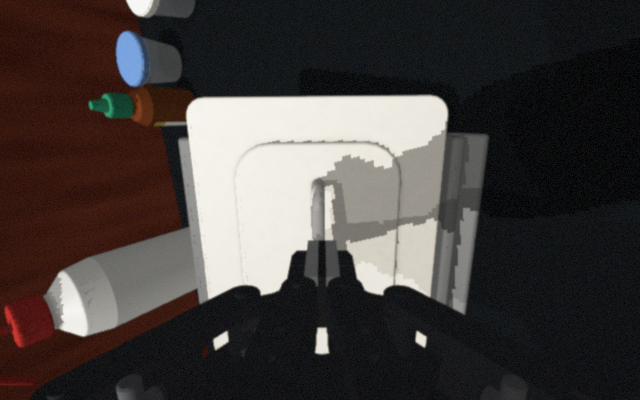

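Run:
```python
from h import *
from workcell import status
import cv2
f=load("w15");s=status.get_state();p=np.array(s["position"]);Rt=np.array(s["tool_rot"])
C=cloud(f)
for v in range(190,300,8):
    print(v,[tuple(np.round((C[v,u]-p)@Rt*1000,0).astype(int)) for u in (308,314,318,322,328,334)])
cv2.imwrite("pics/w15z.png",cv2.resize(f["img"][160:360,260:380],None,fx=3,fy=3,interpolation=cv2.INTER_CUBIC))
print(s["effort"])
```

```text
190 [(np.int64(-27), np.int64(3), np.int64(-5)), (np.int64(-32), np.int64(-15), np.int64(-1)), (np.int64(-32), np.int64(-15), np.int64(0)), (np.int64(-32), np.int64(-14), np.int64(2)), (np.int64(-27), np.int64(3), np.int64(6)), (np.int64(-27), np.int64(4), np.int64(9))]
198 [(np.int64(-23), np.int64(3), np.int64(-5)), (np.int64(-29), np.int64(-18), np.int64(-1)), (np.int64(-29), np.int64(-18), np.int64(0)), (np.int64(-29), np.int64(-17), np.int64(2)), (np.int64(-23), np.int64(4), np.int64(6)), (np.int64(-23), np.int64(3), np.int64(9))]
206 [(np.int64(-18), np.int64(3), np.int64(-5)), (np.int64(-25), np.int64(-19), np.int64(-1)), (np.int64(-26), np.int64(-20), np.int64(0)), (np.int64(-25), np.int64(-20), np.int64(2)), (np.int64(-18), np.int64(3), np.int64(6)), (np.int64(-18), np.int64(4), np.int64(9))]
214 [(np.int64(-14), np.int64(3), np.int64(-5)), (np.int64(-22), np.int64(-20), np.int64(-1)), (np.int64(-22), np.int64(-20), np.int64(0)), (np.int64(-21), np.int64(-19), np.int64(2)), (np.int64(-14), np.int64(3), np.int64(6)), (np.int64(-14), np.int64(3), np.int64(9))]
222 [(np.int64(-
[... 2113 characters left out ...]
t64(4)), (np.int64(-12), np.int64(-63), np.int64(7))]
286 [(np.int64(-12), np.int64(-69), np.int64(-2)), (np.int64(-11), np.int64(-67), np.int64(0)), (np.int64(-8), np.int64(-61), np.int64(1)), (np.int64(-7), np.int64(-60), np.int64(2)), (np.int64(-13), np.int64(-69), np.int64(4)), (np.int64(-13), np.int64(-69), np.int64(6))]
294 [(np.int64(-12), np.int64(-73), np.int64(-2)), (np.int64(-13), np.int64(-74), np.int64(0)), (np.int64(-4), np.int64(-61), np.int64(1)), (np.int64(-4), np.int64(-61), np.int64(2)), (np.int64(-10), np.int64(-70), np.int64(4)), (np.int64(-12), np.int64(-74), np.int64(6))]
[ 1.32900060e-02 -4.08465350e+01 -2.00624281e+01 -1.63989834e+00
  1.23194788e+00 -1.46354097e-05]
```

View pics/w15z.png

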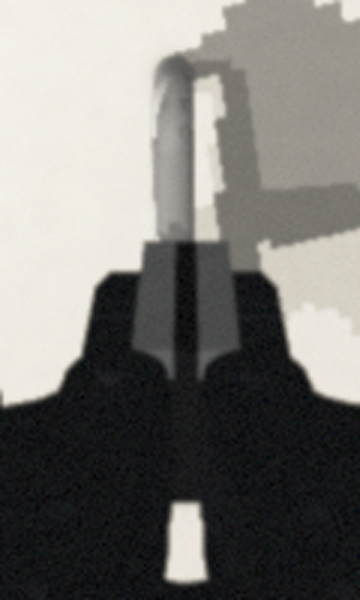

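Run:
```python
from h import *
from workcell import status
f=load("w15");s=status.get_state();p=np.array(s["position"]);Rt=np.array(s["tool_rot"])
for y in (0,-10,-20,-25,-30,-35): print(y,proj(f,p+Rt@np.array([-.011,y/1000,.004])))
C=cloud(f)
for v in range(239,246): print(v,np.round((C[v,312]-p)@Rt*1000,1),np.round((C[v,330]-p)@Rt*1000,1))
```

```text
0 [324.85397462 220.5079563 ]
-10 [325.06536302 227.10087884]
-20 [325.3027396  234.50433777]
-25 [325.43271859 238.55820936]
-30 [325.57121072 242.87759437]
-35 [325.71908068 247.48946115]
239 [ -8.1 -18.8  -2.5] [1.  2.6 7. ]
240 [-11.2 -27.1  -2.3] [-11.3 -27.3   6.1]
241 [-11.4 -28.7  -2.2] [-11.3 -28.5   6.1]
242 [-11.4 -29.9  -2.2] [-11.4 -29.9   6. ]
243 [-11.4 -31.1  -2.2] [-11.3 -30.8   6. ]
244 [-10.9 -31.   -2.2] [-11.2 -31.7   6. ]
245 [-11.2 -32.9  -2.1] [-11.  -32.3   6. ]
```

In the same depth image the fingertips end 27 mm behind the reported TCP. That also explains the earlier slip over the block's top. The jaws therefore closed above the bar, so I'll reopen, go deeper in guarded steps and close again.

```bash
python3 -m pendant '[{"dx":0,"dy":-0.003,"dz":0.001,"wx":0,"wy":0,"wz":0,"claw":0.04},{"dx":0,"dy":-0.003,"dz":0.001,"wx":0,"wy":0,"wz":0,"claw":0.04},{"dx":0,"dy":-0.003,"dz":0.001,"wx":0,"wy":0,"wz":0,"claw":0.04},{"dx":0,"dy":-0.003,"dz":0.001,"wx":0,"wy":0,"wz":0,"claw":0.04},{"dx":0,"dy":0.004,"dz":0.001,"wx":0,"wy":0,"wz":0,"claw":0.04},{"dx":0,"dy":0.01,"dz":0.001,"wx":0,"wy":0,"wz":0,"claw":0.04},{"dx":0,"dy":0.014,"dz":0.001,"wx":0,"wy":0,"wz":0,"claw":0.04},{"dx":0,"dy":0.014,"dz":0.001,"wx":0,"wy":0,"wz":0,"claw":0.04}]';python3 st.py|grep -E "force|gap"
python3 -m pendant '[{"dx":0,"dy":0.004,"dz":0,"wx":0,"wy":0,"wz":0,"claw":0.04},{"dx":0,"dy":0.008,"dz":0,"wx":0,"wy":0,"wz":0,"claw":0.04},{"dx":0,"dy":0.008,"dz":0,"wx":0,"wy":0,"wz":0,"claw":0.04}]';python3 st.py|grep -E "force|gap"
python3 - <<'E'
from workcell import grab_frame,status
import cv2
from h import *
f=grab_frame("wrist");np.savez("pics/w16.npz",**f);cv2.imwrite("pics/w16.png",f["img"])
f2=grab_frame("scene");cv2.imwrite("pics/s16.png",cv2.resize(f2["img"][170:270,190:290],None,fx=6,fy=6))
s=status.get_state();p=np.array(s["position"]);Rt=np.array(s["tool_rot"])
C=cloud(f)
for v in range(200,300,10): print(v,[np.round((C[v,u]-p)@Rt*1000,0).astype(int).tolist() for u in (270,280,300,318,322,340,360,370)])
E
```

```text
t: 12.83
position: [0.5415, -0.191, 0.0547]
tool_rot: [[0.99, -0.079, 0.114], [-0.138, -0.567, 0.812], [0.001, -0.82, -0.573]]
wrist_force: [0.3, 0.7, -0.1]
finger_gap: 0.47
wrist_force [0.3072, 0.6608, -0.1408]
finger_gap 0.4699
t: 13.08
position: [0.5416, -0.1953, 0.0487]
tool_rot: [[0.99, -0.077, 0.114], [-0.138, -0.567, 0.812], [0.002, -0.82, -0.573]]
wrist_force: [-0.0, -0.8, 0.0]
finger_gap: 0.469
wrist_force [-0.0187, -0.8165, 0.0498]
finger_gap 0.4693
200 [[-29, -19, -22], [-29, -19, -17], [-29, -20, -8], [-33, -33, 1], [-31, -26, 2], [-29, -19, 11], [-29, -20, 20], [-29, -19, 25]]
210 [[-24, -21, -22], [-24, -18, -18], [-24, -20, -8], [-30, -38, 1], [-29, -36, 2], [-24, -18, 11], [-24, -19, 21], [-24, -19, 25]]
220 [[-19, -20, -22], [-19, -19, -18], [-19, -20, -8], [-27, -41, 1], [-26, -38, 2], [-19, -20, 11], [-18, -18, 21], [-19, -19, 25]]
230 [[-13, -18, -23], [-13, -19, -18], [-14, -20, -8], [-23, -42, 1], [-22, -40, 2], [-14, -19, 11], [-14, -19, 21], [-14, -20, 26]]
240 [[-9, -20, -23], [-9, -19, -18], [-9, -20, -8], [-18, -41, 1], [-17, -40, 2], [-8, -19, 11], [-8, -19, 21], [-9, -19, 26]]
250 [[-11, -37, -20], [-3, -19, -18], [-4, -21, -8], [-14, -42, 1], [-13, -40, 2], [-3, -19, 11], [-3, -19, 21], [-11, -36, 23]]
260 [[-11, -46, -19], [0, -24, -18], [2, -20, -8], [-9, -42, 1], [-8, -40, 2], [2, -20, 11], [2, -20, 21], [-11, -45, 22]]
270 [[-10, -53, -18], [5, -25, -18], [8, -20, -9], [-5, -43, 1], [-3, -40, 2], [8, -19, 12], [8, -19, 22], [-7, -46, 22]]
280 [[-7, -54, -18], [9, -26, -18], [13, -20, -9], [0, -42, 1], [1, -40, 2], [14, -18, 12], [14, -18, 22], [-3, -47, 22]]
290 [[-3, -55, -18], [19, -19, -19], [19, -19, -9], [5, -42, 1], [6, -40, 2], [19, -20, 12], [19, -20, 22], [1, -49, 22]]
```

View pics/w16.png

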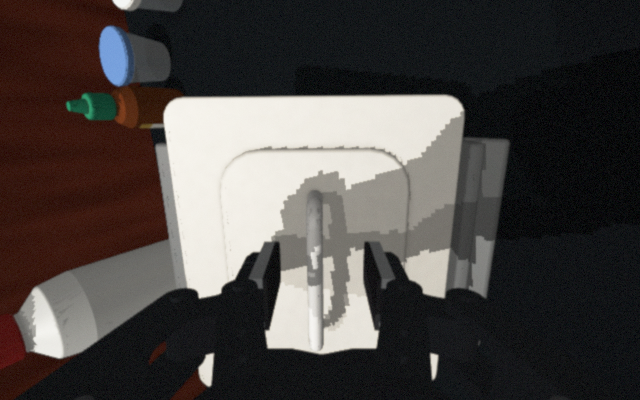

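View pics/s16.png

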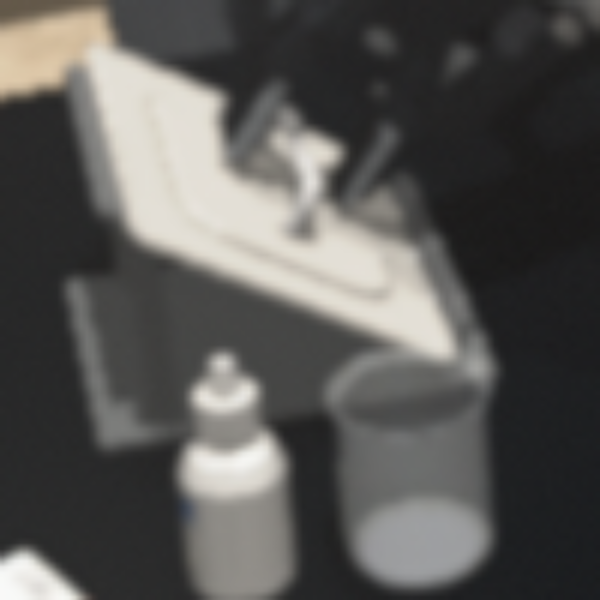

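Now the plate lies at −19.5 mm, the tips at about −31 mm and the bar top at −42 mm in the tool frame, so the tips reach past the bar. 2 mm more, then close.

```bash
python3 -m pendant '[{"dx":0,"dy":0.002,"dz":0,"wx":0,"wy":0,"wz":0,"claw":0.025},{"dx":0,"dy":0.002,"dz":0,"wx":0,"wy":0,"wz":0,"claw":0.012},{"dx":0,"dy":0.002,"dz":0,"wx":0,"wy":0,"wz":0,"claw":0.0},{"dx":0,"dy":0.002,"dz":0,"wx":0,"wy":0,"wz":0,"claw":0.0},{"dx":0,"dy":0.002,"dz":0,"wx":0,"wy":0,"wz":0,"claw":0.0},{"dx":0,"dy":0.002,"dz":0,"wx":0,"wy":0,"wz":0,"claw":0.0},{"dx":0,"dy":0.002,"dz":0,"wx":0,"wy":0,"wz":0,"claw":0.0},{"dx":0,"dy":0.002,"dz":0,"wx":0,"wy":0,"wz":0,"claw":0.0}]'; python3 st.py|grep -E "pos|force|gap"
```

```text
t: 13.85
position: [0.542, -0.1983, 0.0499]
tool_rot: [[0.991, -0.077, 0.113], [-0.137, -0.572, 0.809], [0.002, -0.817, -0.577]]
wrist_force: [-1.4, -5.2, 4.8]
finger_gap: 0.056
joint_pos [-0.0834, 0.5039, 1.8831, -0.781, 0.9583, -0.9864]
position [0.542, -0.1983, 0.0499]
wrist_force [-1.447, -5.1955, 4.7952]
finger_gap 0.0563
```

The opening now reads 4.8 mm with a 7 N reaction, so something is held. I'll lift 25 mm along the plate normal and check.

```bash
python3 -m pendant '[{"dx":0,"dy":-0.004,"dz":-0.001,"wx":0,"wy":0,"wz":0,"claw":0.0},{"dx":0,"dy":-0.01,"dz":-0.002,"wx":0,"wy":0,"wz":0,"claw":0.0},{"dx":0,"dy":-0.018,"dz":-0.003,"wx":0,"wy":0,"wz":0,"claw":0.0},{"dx":0,"dy":-0.025,"dz":-0.003,"wx":0,"wy":0,"wz":0,"claw":0.0},{"dx":0,"dy":-0.025,"dz":-0.003,"wx":0,"wy":0,"wz":0,"claw":0.0}]'; python3 st.py|grep -E "pos|force|gap"
python3 - <<'E'
from workcell import grab_frame,status
import cv2
from h import *
f=grab_frame("wrist");np.savez("pics/w17.npz",**f);cv2.imwrite("pics/w17.png",f["img"])
f2=grab_frame("scene");cv2.imwrite("pics/s17.png",cv2.resize(f2["img"][150:270,180:300],None,fx=5,fy=5))
E
```

```text
t: 14.27
position: [0.5453, -0.1831, 0.0714]
tool_rot: [[0.991, -0.073, 0.115], [-0.136, -0.567, 0.812], [0.006, -0.821, -0.571]]
wrist_force: [0.2, 0.9, -1.5]
finger_gap: 0.06
joint_pos [-0.0594, 0.4677, 1.8764, -0.748, 0.9939, -1.0081]
position [0.5453, -0.1831, 0.0714]
wrist_force [0.1543, 0.9457, -1.4834]
finger_gap 0.0596
```

View pics/w17.png

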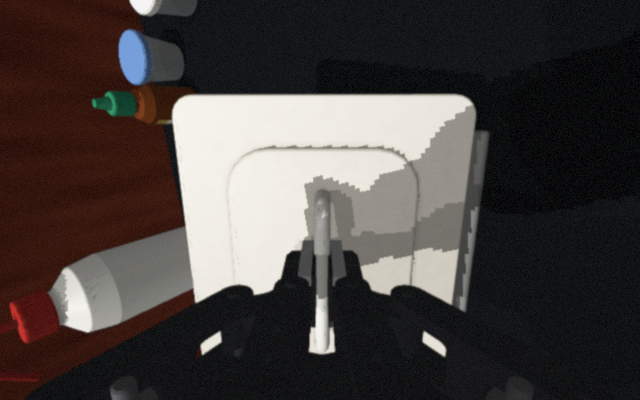

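View pics/s17.png

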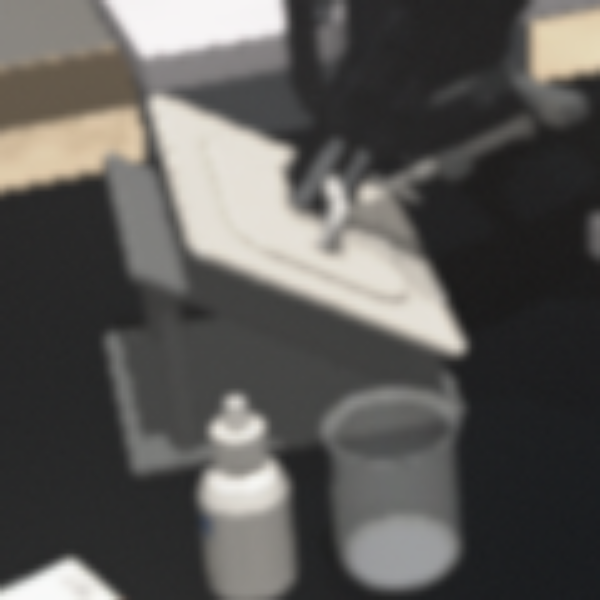

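The cover is lifted, held and parallel. I'll measure the lying block from stored frames.

Run:
```python
from h import *
O=np.array([.5275,.1834]);a=np.radians(15.9);X=np.array([np.sin(a),-np.cos(a)]);Y=np.array([np.cos(a),np.sin(a)])
for nm in ("s13","s12","w12","t12","t13"):
    f=load(nm);C=cloud(f);m=((abs(C[...,2]-.084)<.006)&(C[...,0]>.42)&(C[...,0]<.65)&(C[...,1]>0.0)&(C[...,1]<.26)).astype(np.uint8)
    m=cv2.morphologyEx(m,cv2.MORPH_CLOSE,np.ones((7,7),np.uint8))
    cs=cv2.findContours(m,0,1)[0]
    if not cs: continue
    c=max(cs,key=cv2.contourArea);pts=np.array([ray(f,q[0],.084)[:2] for q in c],np.float32)
    r=cv2.minAreaRect(pts);d=np.array(r[0])-O
    print(nm,r,"tray",d@X,d@Y,"zmed",np.median(C[...,2][m>0]))
```

```text
s13 ((0.5476395487785339, 0.145400732755661), (0.12174466997385025, 0.15187354385852814), 15.978382110595703) tray 0.042062880089666334 0.008958786450853424 zmed nan
s12 ((0.547614574432373, 0.14531773328781128), (0.12165093421936035, 0.1520194113254547), 15.978384017944336) tray 0.042135862154206435 0.008912029121107517 zmed nan
w12 ((0.5417987704277039, 0.14890578389167786), (0.10952762514352798, 0.13931451737880707), 15.745356559753418) tray 0.03709179254652746 0.00430170970163962 zmed nan
t12 ((0.5473837852478027, 0.1342237889766693), (0.1101207584142685, 0.11711061745882034), 15.766034126281738) tray 0.052742139859382586 0.005650781312811261 zmed nan
t13 ((0.5347627401351929, 0.1791202276945114), (0.1100153848528862, 0.06990792602300644), 15.765861511230469) tray 0.006105728434656666 0.005812394131542872 zmed nan
```

Run:
```python
from h import *
from goal import *
f=load("w17");s=status.get_state();p=np.array(s["position"]);Rt=np.array(s["tool_rot"])
C=(cloud(f)-p)@Rt*1000
for v in (200,215,230,300,320,340): print("bar",v,[np.round(C[v,u],0).tolist() for u in (319,322,325)])
print("plate",[np.round(C[v,u],1).tolist() for v,u in((150,220),(120,320),(200,250),(150,440),(105,200),(105,450))])
T=f["cam_to_world"];K=f["mtx"]
hp=np.median([C[v,u][1] for v,u in((150,220),(120,320),(200,250),(150,440))]);print(hp)
def pl(u,v,y):
    d=Rt.T@(T[:3,:3]@np.array([(u-K[0,2])/K[0,0],-(v-K[1,2])/K[1,1],-1]));q=Rt.T@(T[:3,3]-p);return np.round(1000*(q+d*(y/1000-q[1])/d[1]),1)
print("corners",pl(173,95,hp),pl(475,95,hp),"left/right edge at row 200",pl(183,200,hp),pl(469,200,hp))
print("bar ends",pl(322,192,hp-26),pl(321,352,hp-26))
```

```text
bar 200 [[-32.0, -37.0, 1.0], [-32.0, -37.0, 2.0], [-32.0, -37.0, 4.0]]
bar 215 [[-28.0, -44.0, 1.0], [-28.0, -44.0, 2.0], [-28.0, -43.0, 3.0]]
bar 230 [[-22.0, -44.0, 1.0], [-22.0, -45.0, 2.0], [-22.0, -45.0, 3.0]]
bar 300 [[11.0, -44.0, 1.0], [11.0, -45.0, 2.0], [11.0, -44.0, 4.0]]
bar 320 [[20.0, -45.0, 1.0], [21.0, -45.0, 2.0], [21.0, -44.0, 4.0]]
bar 340 [[31.0, -45.0, 1.0], [31.0, -45.0, 2.0], [31.0, -45.0, 4.0]]
plate [[-50.7, -17.6, -44.7], [-64.1, -18.8, 1.4], [-28.1, -22.5, -31.3], [-50.8, -19.5, 56.1], [-70.6, -18.9, -51.4], [-70.5, -18.4, 58.9]]
-19.171217138729972
corners [-74.8 -19.2 -62.6] [-74.7 -19.2  69.1] left/right edge at row 200 [-27.1 -19.2 -64. ] [-27.  -19.2  72.5]
bar ends [-37.9 -45.2   2.2] [ 37.5 -45.2   1.8]
```

```bash
python3 -m pendant '[{"dx":0,"dy":-0.02,"dz":-0.014,"wx":0,"wy":0,"wz":0,"claw":0.0},{"dx":0,"dy":-0.045,"dz":-0.031,"wx":0,"wy":0,"wz":0,"claw":0.0},{"dx":0,"dy":-0.07,"dz":-0.049,"wx":0,"wy":0,"wz":0,"claw":0.0},{"dx":0,"dy":-0.0985,"dz":-0.0685,"wx":0,"wy":0,"wz":0,"claw":0.0},{"dx":0,"dy":-0.0985,"dz":-0.0685,"wx":0,"wy":0,"wz":0,"claw":0.0},{"dx":0,"dy":-0.0985,"dz":-0.0685,"wx":0,"wy":0,"wz":0,"claw":0.0}]'; python3 st.py|grep -E "pos|force|gap"
python3 - <<'E'
from goal import *
z=np.array([np.cos(np.radians(105.75)),np.sin(np.radians(105.75)),0]);y=np.array([0,0,-1.]);R=np.c_[np.cross(y,z),y,z]
rows(R,np.array([.5421,.1434,.190]))
s=status.get_state();R0=np.array(s["tool_rot"]);print(np.round(R0.T@np.array([0,0,.02])*1000,1))
E
```

```text
t: 14.87
position: [0.5452, -0.184, 0.1925]
tool_rot: [[0.99, -0.071, 0.118], [-0.137, -0.567, 0.812], [0.009, -0.82, -0.572]]
wrist_force: [0.5, 0.4, -2.2]
finger_gap: 0.057
joint_pos [-0.0605, 0.2884, 1.8288, -0.6701, 1.165, -1.1736]
position [0.5452, -0.184, 0.1925]
wrist_force [0.5127, 0.3803, -2.2333]
finger_gap 0.0573
shift mm [ -48.  -183.5  266.9] turn deg [ 34.48 -23.06  -6.71]
[  0.2 -16.4 -11.4]
```

```bash
python3 -m pendant '[{"dx":-0.004,"dy":-0.016,"dz":0.023,"wx":3,"wy":-2,"wz":-0.6,"claw":0.0},{"dx":-0.009,"dy":-0.033,"dz":0.048,"wx":6.2,"wy":-4.2,"wz":-1.2,"claw":0.0},{"dx":-0.014,"dy":-0.053,"dz":0.077,"wx":10,"wy":-6.7,"wz":-1.9,"claw":0.0},{"dx":-0.019,"dy":-0.073,"dz":0.106,"wx":13.7,"wy":-9.2,"wz":-2.7,"claw":0.0},{"dx":-0.024,"dy":-0.092,"dz":0.134,"wx":17.3,"wy":-11.6,"wz":-3.4,"claw":0.0},{"dx":-0.029,"dy":-0.112,"dz":0.163,"wx":21,"wy":-14,"wz":-4.1,"claw":0.0},{"dx":-0.034,"dy":-0.131,"dz":0.191,"wx":24.7,"wy":-16.5,"wz":-4.8,"claw":0.0},{"dx":-0.039,"dy":-0.15,"dz":0.218,"wx":28.2,"wy":-18.8,"wz":-5.5,"claw":0.0},{"dx":-0.044,"dy":-0.168,"dz":0.245,"wx":31.6,"wy":-21.1,"wz":-6.2,"claw":0.0},{"dx":-0.048,"dy":-0.1835,"dz":0.267,"wx":34.5,"wy":-23,"wz":-6.7,"claw":0.0},{"dx":-0.048,"dy":-0.1835,"dz":0.267,"wx":34.5,"wy":-23,"wz":-6.7,"claw":0.0},{"dx":-0.048,"dy":-0.1835,"dz":0.267,"wx":34.5,"wy":-23,"wz":-6.7,"claw":0.0}]'; python3 -m pendant '[{"dx":0,"dy":0,"dz":0,"wx":0,"wy":0,"wz":0,"claw":0.0},{"dx":0,"dy":0,"dz":0,"wx":0,"wy":0,"wz":0,"claw":0.0}]'; python3 st.py
python3 - <<'E'
from goal import *
from workcell import grab_frame
from h import *
z=np.array([np.cos(np.radians(105.75)),np.sin(np.radians(105.75)),0]);y=np.array([0,0,-1.]);R=np.c_[np.cross(y,z),y,z]
rows(R,np.array([.5421,.1434,.190]))
f=grab_frame("scene");np.savez("pics/s18.npz",**f);cv2.imwrite("pics/s18.png",cv2.resize(f["img"][90:290,170:470],None,fx=2.6,fy=2.6))
f=grab_frame("wrist");np.savez("pics/w18.npz",**f);cv2.imwrite("pics/w18.png",f["img"])
s=status.get_state();p=np.array(s["position"]);Rt=np.array(s["tool_rot"])
C=cloud(f);P=C[100:230,200:440].reshape(-1,3);c=np.nanmedian(P,0)
Q=P[abs(P[:,2]-np.nanmedian(P[:,2]))<.012];n=np.linalg.svd(Q-Q.mean(0))[2][2];n*=np.sign(n[2]);print("plate n",n,"z",np.median(Q[:,2]),"tilt",np.degrees(np.arccos(n[2])))
E
```

```text
t: 15.87
position: [0.5386, 0.1432, 0.1852]
tool_rot: [[0.962, -0.01, -0.271], [0.271, -0.002, 0.963], [-0.01, -1.0, 0.001]]
wrist_force: [-0.1, -0.4, -1.5]
finger_gap: 0.052
t: 16.03
position: [0.5395, 0.1424, 0.1863]
tool_rot: [[0.963, -0.008, -0.27], [0.27, -0.001, 0.963], [-0.008, -1.0, 0.001]]
wrist_force: [0.0, 0.2, -2.1]
finger_gap: 0.056
t 16.0333
joint_pos [0.1799, 0.2079, 1.8075, 0.0003, 1.1343, -1.6641]
position [0.5395, 0.1424, 0.1863]
tool_rot [[0.9629, -0.008, -0.2697], [0.2697, -0.0012, 0.9629], [-0.008, -1.0, 0.001]]
wrist_force [0.0135, 0.2216, -2.1034]
finger_gap 0.0565
tray xyz [0.0427 0.0003 0.1863]
tool axes in tray (cols) [[0.004, -0.001, -1.0], [1.0, -0.008, 0.004], [-0.008, -1.0, 0.001]]bash:  1778 Killed                     python3 - <<'E'
from goal import *
from workcell import grab_frame
from h import *
z=np.array([np.cos(np.radians(105.75)),np.sin(np.radians(105.75)),0]);y=np.array([0,0,-1.]);R=np.c_[np.cross(y,z),y,z]
rows(R,np.array([.5421,.1434,.190]))
f=grab_frame("scene");np.savez("pics/s18.npz",**f);cv2.imwrite("pics/s18.png",cv2.resize(f["img"][90:290,170:470],None,fx=2.6,fy=2.6))
f=grab_frame("wrist");np.savez("pics/w18.npz",**f);cv2.imwrite("pics/w18.png",f["img"])
s=status.get_state();p=np.array(s["position"]);Rt=np.array(s["tool_rot"])
C=cloud(f);P=C[100:230,200:440].reshape(-1,3);c=np.nanmedian(P,0)
Q=P[abs(P[:,2]-np.nanmedian(P[:,2]))<.012];n=np.linalg.svd(Q-Q.mean(0))[2][2];n*=np.sign(n[2]);print("plate n",n,"z",np.median(Q[:,2]),"tilt",np.degrees(np.arccos(n[2])))
E
```

View pics/s18.png

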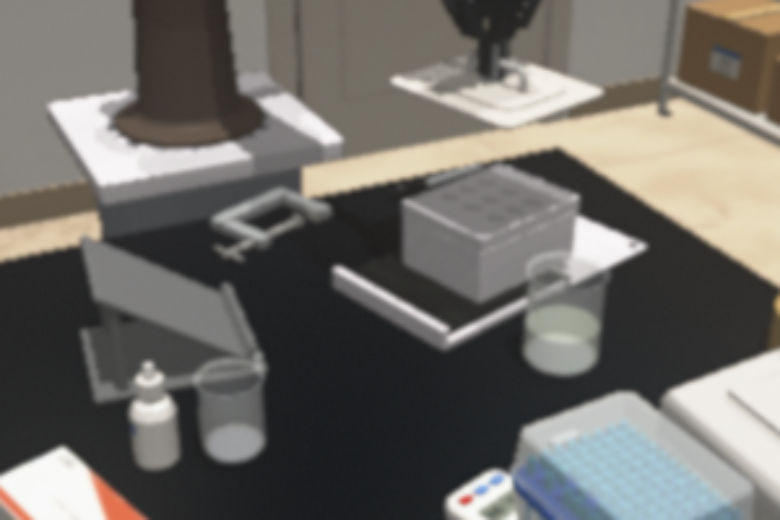

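View pics/w18.png

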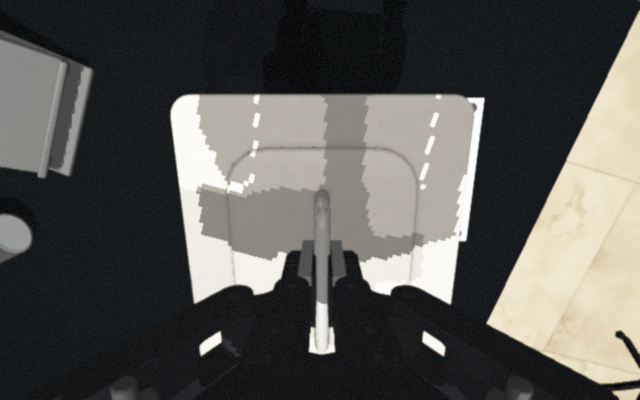

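The scene view shows the cover held level above the block. I'll measure it and the block in that same view.

Run:
```python
from h import *
from goal import *
f=load("w18");C=cloud(f);P=C[100:230,200:300].reshape(-1,3)
zz=np.nanmedian(P[:,2]);Q=P[abs(P[:,2]-zz)<.012];n=np.linalg.eigh(np.cov(Q.T))[1][:,0];n*=np.sign(n[2]);print("wrist plate n",n.round(3),"z",zz)
f=load("s18");C=cloud(f)
m=((C[...,2]>.18)&(C[...,2]<.215)&(C[...,0]>.42)&(C[...,0]<.66)&(C[...,1]>.02)&(C[...,1]<.27)).astype(np.uint8)
ys,xs=np.nonzero(m);print(len(ys),xs.min(),xs.max(),ys.min(),ys.max())
P=C[m>0];zz=np.median(P[:,2]);Q=P[abs(P[:,2]-zz)<.008];n=np.linalg.eigh(np.cov(Q.T))[1][:,0];print("scene plate n",(n*np.sign(n[2])).round(3),zz)
# corners by eye in s18.png (2.6x, off 170,90)
R=lambda u,v,z: ray(f,((u+.5)/2.6-.5+170,(v+.5)/2.6-.5+90),z)[:2]
L,B,Rr=R(391,82,zz),R(511,124,zz),R(604,91,zz);print("cover corners",L,B,Rr,"centre",(L+Rr)/2)
top=R(501,163,.084);l=R(401,207,.084);b=R(487,239,.084);r=R(579,200,.084)
print("block",l,b,r,top,"centre",(l+r)/2,(top+b)/2, "yaw",np.degrees(np.arctan2(*(r-top)[::-1])), np.linalg.norm(l-top),np.linalg.norm(l-b))
z=np.array([np.cos(np.radians(105.75)),np.sin(np.radians(105.75)),0]);y=np.array([0,0,-1.]);Rg=np.c_[np.cross(y,z),y,z]
rows(Rg,np.array([.5421,.1434,.190]))
```

```text
wrist plate n [-0.028 -0.07   0.997] z 0.20434792960458337
1210 320 402 111 139
scene plate n [ 0.016 -0.013  1.   ] 0.20635962083451287
cover corners [0.49840224 0.05698386] [0.63878358 0.10404719] [0.60575235 0.22508999] centre [0.55207729 0.14103693]
block [0.51892744 0.05819208] [0.61513351 0.09982488] [0.58190921 0.2253283 ] [0.46912724 0.20226347] centre [0.55041832 0.14176019] [0.54213038 0.15104417] yaw 11.558075860592028 0.15243565148084742 0.10482794906020831
shift mm [ 2.2 -3.1  0.2] turn deg [-0.08 -0.11 -0.38]
```

Both views agree: the cover is level within about 1° (scene) and within about 3 mm of the block's centre, and its underside is about 117 mm above the wells face. Descending.

```bash
python3 -m pendant '[{"dx":0,"dy":0.03,"dz":0,"wx":0,"wy":0,"wz":-0.4,"claw":0.0},{"dx":0,"dy":0.06,"dz":0,"wx":0,"wy":0,"wz":-0.4,"claw":0.0},{"dx":0,"dy":0.085,"dz":0,"wx":0,"wy":0,"wz":-0.4,"claw":0.0},{"dx":0,"dy":0.1,"dz":0,"wx":0,"wy":0,"wz":-0.4,"claw":0.0},{"dx":0,"dy":0.106,"dz":0,"wx":0,"wy":0,"wz":-0.4,"claw":0.0},{"dx":0,"dy":0.106,"dz":0,"wx":0,"wy":0,"wz":-0.4,"claw":0.0}]'; python3 st.py|grep -E "pos|force|gap"
python3 -m pendant '[{"dx":0,"dy":0.003,"dz":0,"wx":0,"wy":0,"wz":0,"claw":0.0},{"dx":0,"dy":0.005,"dz":0,"wx":0,"wy":0,"wz":0,"claw":0.0},{"dx":0,"dy":0.005,"dz":0,"wx":0,"wy":0,"wz":0,"claw":0.0}]'; python3 st.py|grep -E "pos|force|gap"
```

```text
t: 16.63
position: [0.5381, 0.1427, 0.0796]
tool_rot: [[0.963, -0.003, -0.27], [0.27, 0.001, 0.963], [-0.003, -1.0, 0.002]]
wrist_force: [-0.4, 0.8, -1.1]
finger_gap: 0.051
joint_pos [0.1799, 0.3386, 1.8857, 0.0022, 0.92, -1.6654]
position [0.5381, 0.1427, 0.0796]
wrist_force [-0.3513, 0.7662, -1.1442]
finger_gap 0.0511
t: 16.88
position: [0.5408, 0.1436, 0.0776]
tool_rot: [[0.963, 0.003, -0.27], [0.27, 0.003, 0.963], [0.004, -1.0, 0.002]]
wrist_force: [0.4, 0.2, -1.1]
finger_gap: 0.056
joint_pos [0.1805, 0.3428, 1.8849, 0.0025, 0.9103, -1.6656]
position [0.5408, 0.1436, 0.0776]
wrist_force [0.4346, 0.1726, -1.0726]
finger_gap 0.0559
```

```bash
python3 -m pendant '[{"dx":0,"dy":0.002,"dz":0,"wx":0,"wy":0,"wz":0,"claw":0.0},{"dx":0,"dy":0.004,"dz":0,"wx":0,"wy":0,"wz":0,"claw":0.0},{"dx":0,"dy":0.004,"dz":0,"wx":0,"wy":0,"wz":0,"claw":0.0}]'; python3 st.py|grep -E "^pos|force|gap"
python3 -m pendant '[{"dx":0,"dy":0.0015,"dz":0,"wx":0,"wy":0,"wz":0,"claw":0.0},{"dx":0,"dy":0.003,"dz":0,"wx":0,"wy":0,"wz":0,"claw":0.0},{"dx":0,"dy":0.003,"dz":0,"wx":0,"wy":0,"wz":0,"claw":0.0}]'; python3 st.py|grep -E "^pos|force|gap"
```

```text
t: 17.13
position: [0.5397, 0.1435, 0.0726]
tool_rot: [[0.963, 0.001, -0.27], [0.27, 0.002, 0.963], [0.002, -1.0, 0.002]]
wrist_force: [0.3, -0.3, -1.8]
finger_gap: 0.06
position [0.5397, 0.1435, 0.0726]
wrist_force [0.328, -0.274, -1.835]
finger_gap 0.06
t: 17.38
position: [0.5397, 0.1435, 0.0693]
tool_rot: [[0.963, 0.001, -0.27], [0.27, 0.002, 0.963], [0.002, -1.0, 0.002]]
wrist_force: [-0.4, -0.2, -1.4]
finger_gap: 0.057
position [0.5397, 0.1435, 0.0693]
wrist_force [-0.4228, -0.2149, -1.3555]
finger_gap 0.0569
```

```bash
python3 -m pendant '[{"dx":0,"dy":0.0015,"dz":0,"wx":0,"wy":0,"wz":0,"claw":0.0},{"dx":0,"dy":0.002,"dz":0,"wx":0,"wy":0,"wz":0,"claw":0.0},{"dx":0,"dy":0.002,"dz":0,"wx":0,"wy":0,"wz":0,"claw":0.0}]'; python3 st.py|grep -E "^pos|force"
python3 -m pendant '[{"dx":0,"dy":0.0015,"dz":0,"wx":0,"wy":0,"wz":0,"claw":0.0},{"dx":0,"dy":0.002,"dz":0,"wx":0,"wy":0,"wz":0,"claw":0.0},{"dx":0,"dy":0.002,"dz":0,"wx":0,"wy":0,"wz":0,"claw":0.0}]'; python3 st.py|grep -E "^pos|force"
```

```text
t: 17.63
position: [0.5398, 0.1435, 0.0692]
tool_rot: [[0.963, 0.0, -0.271], [0.271, 0.002, 0.963], [0.001, -1.0, 0.002]]
wrist_force: [-3.4, 0.0, 7.7]
finger_gap: 0.057
position [0.5398, 0.1435, 0.0692]
wrist_force [-3.432, 0.005, 7.7428]
t: 17.88
position: [0.5398, 0.1435, 0.0691]
tool_rot: [[0.963, -0.0, -0.271], [0.271, 0.002, 0.963], [0.0, -1.0, 0.002]]
wrist_force: [-8.0, -1.9, 18.6]
finger_gap: 0.052
position [0.5398, 0.1435, 0.0691]
wrist_force [-7.9894, -1.8895, 18.6135]
```

Contact came at exactly the predicted height (TCP 0.069) and is now 18 N. I'll ease the press off and check alignment before letting go.

```bash
python3 -m pendant '[{"dx":0,"dy":-0.0025,"dz":0,"wx":0,"wy":0,"wz":0,"claw":0.0},{"dx":0,"dy":-0.0025,"dz":0,"wx":0,"wy":0,"wz":0,"claw":0.0}]'; python3 st.py|grep -E "^pos|force"
python3 - <<'E'
from workcell import grab_frame
from h import *
f=grab_frame("scene");np.savez("pics/s19.npz",**f);cv2.imwrite("pics/s19.png",cv2.resize(f["img"][110:260,290:450],None,fx=4,fy=4,interpolation=cv2.INTER_CUBIC))
f=grab_frame("wrist");np.savez("pics/w19.npz",**f);cv2.imwrite("pics/w19.png",f["img"])
E
```

```text
t: 18.05
position: [0.5407, 0.1437, 0.0692]
tool_rot: [[0.963, 0.003, -0.27], [0.27, 0.003, 0.963], [0.004, -1.0, 0.002]]
wrist_force: [-2.5, -0.1, 7.4]
finger_gap: 0.055
position [0.5407, 0.1437, 0.0692]
wrist_force [-2.4719, -0.0535, 7.4269]
```

View pics/s19.png

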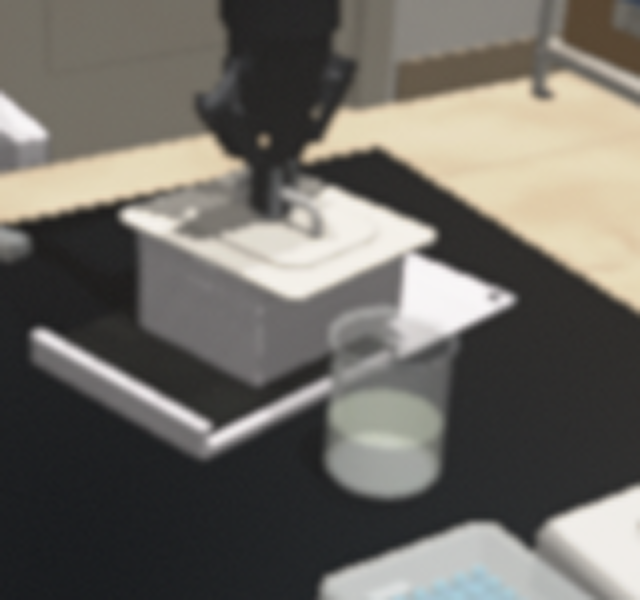

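View pics/w19.png

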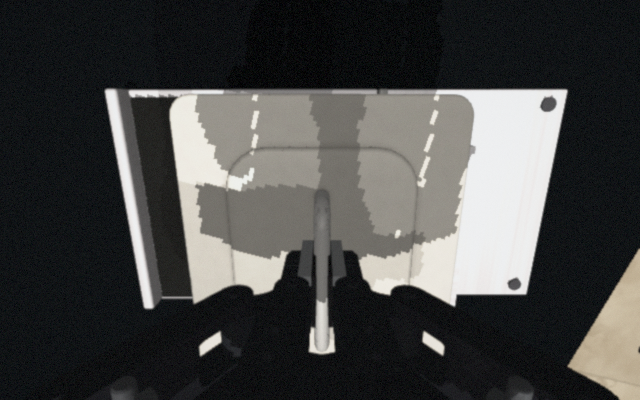

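Run:
```python
from h import *
O=np.array([.5275,.1834,0]);a=np.radians(15.9);X=np.array([np.sin(a),-np.cos(a),0]);Y=np.array([np.cos(a),np.sin(a),0])
f=load("s19");C=cloud(f)-O;x=C@X;y=C@Y;z=C[...,2]
k=(z>.03)&(z<.07)&(x>.08)&(x<.14)&(abs(y)<.06);print("block +x face",k.sum(),np.median(x[k]),np.percentile(x[k],[10,90]))
k=(z>.03)&(z<.07)&(y>.04)&(y<.08)&(x>-.03)&(x<.1);print("block +y face",k.sum(),np.median(y[k]),"x range",np.percentile(x[k],[1,99]))
k=(abs(z-.088)<.008)&(abs(y)<.12)&(x>-.06)&(x<.15);print("cover z",np.median(z[k]),"x",np.percentile(x[k],[.5,1,50,99,99.5]),"y",np.percentile(y[k],[.5,1,99,99.5]))
P=(C[k]);Q=P[abs(P[:,2]-np.median(P[:,2]))<.006];n=np.linalg.eigh(np.cov(Q.T))[1][:,0];print(n)
m=k.astype(np.uint8);c=max(cv2.findContours(m,0,1)[0],key=cv2.contourArea)
pts=np.array([(ray(f,q[0],.088)-O)@np.c_[X,Y] for q in c],np.float32);print(cv2.minAreaRect(pts))
```

```text
block +x face 469 0.10816229956348747 [0.1040933  0.10987091]
block +y face 368 0.06009523100987807 x range [-0.02739845  0.0989873 ]
cover z 0.08947699656974101 x [-0.02590218 -0.02457891  0.06124579  0.10980616  0.11009805] y [-0.07167147 -0.07048266  0.08793508  0.08846584]
[ 0.0058535  -0.00899595  0.9999424 ]
((0.04648759216070175, 0.008834101259708405), (0.16398878395557404, 0.14921805262565613), 89.74371337890625)
```

In the same view the cover is centred on the block within about 5 mm, tilted 0.6° and square within 1°. Letting go and withdrawing.

```bash
python3 -m pendant '[{"dx":0,"dy":-0.001,"dz":0,"wx":0,"wy":0,"wz":0,"claw":0.0},{"dx":0,"dy":-0.001,"dz":0,"wx":0,"wy":0,"wz":0,"claw":0.02},{"dx":0,"dy":-0.001,"dz":0,"wx":0,"wy":0,"wz":0,"claw":0.04},{"dx":0,"dy":-0.001,"dz":0,"wx":0,"wy":0,"wz":0,"claw":0.04},{"dx":0,"dy":-0.001,"dz":0,"wx":0,"wy":0,"wz":0,"claw":0.04},{"dx":0,"dy":-0.001,"dz":0,"wx":0,"wy":0,"wz":0,"claw":0.04}]'; python3 st.py|grep -E "^pos|force|gap"
python3 -m pendant '[{"dx":0,"dy":-0.01,"dz":0,"wx":0,"wy":0,"wz":0,"claw":0.04},{"dx":0,"dy":-0.025,"dz":0,"wx":0,"wy":0,"wz":0,"claw":0.04},{"dx":0,"dy":-0.05,"dz":0,"wx":0,"wy":0,"wz":0,"claw":0.04},{"dx":0,"dy":-0.085,"dz":0,"wx":0,"wy":0,"wz":0,"claw":0.04},{"dx":0,"dy":-0.12,"dz":0,"wx":0,"wy":0,"wz":0,"claw":0.04},{"dx":0,"dy":-0.15,"dz":0,"wx":0,"wy":0,"wz":0,"claw":0.04},{"dx":-0.1,"dy":-0.17,"dz":0.0,"wx":0,"wy":0,"wz":0,"claw":0.04},{"dx":-0.1,"dy":-0.17,"dz":0.0,"wx":0,"wy":0,"wz":0,"claw":0.04},{"dx":-0.1,"dy":-0.17,"dz":0.0,"wx":0,"wy":0,"wz":0,"claw":0.04},{"dx":-0.1,"dy":-0.17,"dz":0.0,"wx":0,"wy":0,"wz":0,"claw":0.04}]'; python3 st.py|grep -E "^pos|force|gap"
python3 - <<'E'
from workcell import grab_frame
from h import *
f=grab_frame("scene");np.savez("pics/s20.npz",**f);cv2.imwrite("pics/s20.png",cv2.resize(f["img"][90:290,170:470],None,fx=2.6,fy=2.6))
f=grab_frame("wrist");np.savez("pics/w20.npz",**f);cv2.imwrite("pics/w20.png",f["img"])
O=np.array([.5275,.1834,0]);a=np.radians(15.9);X=np.array([np.sin(a),-np.cos(a),0]);Y=np.array([np.cos(a),np.sin(a),0])
f=load("s20");C=cloud(f)-O;x=C@X;y=C@Y;z=C[...,2]
k=(z>.03)&(z<.07)&(x>.08)&(x<.14)&(abs(y)<.06);print("block +x face",np.median(x[k]))
k=(z>.03)&(z<.07)&(y>.04)&(y<.08)&(x>-.03)&(x<.1);print("block +y face",np.median(y[k]))
k=(abs(z-.088)<.008)&(abs(y)<.12)&(x>-.06)&(x<.15);print("cover z",np.median(z[k]),"x",np.percentile(x[k],[.5,99.5]),"y",np.percentile(y[k],[.5,99.5]))
P=(C[k]);Q=P[abs(P[:,2]-np.median(P[:,2]))<.006];n=np.linalg.eigh(np.cov(Q.T))[1][:,0];print(n)
m=k.astype(np.uint8);c=max(cv2.findContours(m,0,1)[0],key=cv2.contourArea)
print(cv2.minAreaRect(np.array([(ray(f,q[0],.088)-O)@np.c_[X,Y] for q in c],np.float32)))
E
```

```text
t: 18.65
position: [0.5394, 0.1434, 0.0686]
tool_rot: [[0.963, 0.0, -0.27], [0.27, 0.002, 0.963], [0.001, -1.0, 0.002]]
wrist_force: [1.3, 0.1, 0.7]
finger_gap: 0.463
position [0.5394, 0.1434, 0.0686]
wrist_force [1.3423, 0.1406, 0.6809]
finger_gap 0.4634
t: 19.48
position: [0.4401, 0.1154, 0.2402]
tool_rot: [[0.963, 0.001, -0.27], [0.27, 0.002, 0.963], [0.002, -1.0, 0.002]]
wrist_force: [0.2, -1.2, -1.0]
finger_gap: 0.465
position [0.4401, 0.1154, 0.2402]
wrist_force [0.1984, -1.1979, -0.9874]
finger_gap 0.465
block +x face 0.1080167182777885
block +y face 0.060277715759491146
cover z 0.08951572959530346 x [-0.02582801  0.11036294] y [-0.07209219  0.08869832]
[ 0.00530071 -0.00782039  0.99995537]
((0.046513285487890244, 0.00843406468629837), (0.14992743730545044, 0.16406476497650146), 0.015650734305381775)
```

View pics/s20.png

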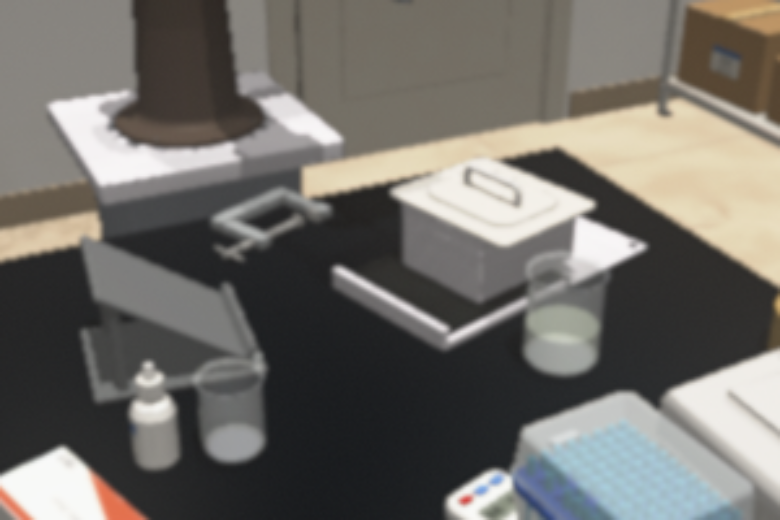

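View pics/w20.png

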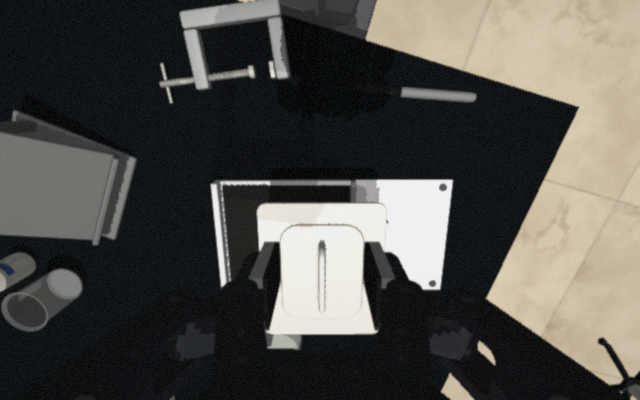

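The cover lies flat and centred on the block, the robot is clear and the bystanders are untouched. Handing in.

```bash
python3 -c "
from workcell import hand_in,status
print(hand_in()); print(status.get_state()['t'])"
```

```text
the job is handed in; nothing more can be done
None
the job is handed in; nothing more can be done
```

The block lies flat on the pad, wells up, with the cover resting on it, and I handed the job in at about 20 s of the 56 s. I slid the block's foot squarely against the sill and tipped it over with a high push. Then I took the cover by its handle, laid it on the block and let go only after contact (about 7 N still pressing).

**Last checks, from the scene camera:**

| Check | Measured | Limit |
|---|---|---|
| Block's wells centre past the sill | about 38 mm | 25–110 mm |
| Block's wells centre off the tray's midline | about 5 mm | 35 mm |
| Block out of square (measured before the cover went on) | under 1° | 10° |
| Cover off the block's centre | about 4 mm along, 3 mm across | 20 mm |
| Cover tilt | about 0.5° | 3.4° (0.06 rad) |
| Cover handle out of line with the block's width | about 1° | 11° |

The beakers and the dropper bottle look unmoved. I judged that from the pictures and did not measure it.

**What went wrong or disagreed:**
- **First tip push:** the fingers slid over the block's top edge. I backed off and pushed lower.
- **First grasp:** the jaws closed above the handle bar, and I had to go deeper.
- **Cause:** in the depth images the real fingertips end about 27 mm behind the reported TCP. That does not match the description of the tool.
- **Foot push:** by the same offset, I probably pushed the block's foot at about 40 mm rather than below 30 mm. It still slid upright.
- **Grip opening:** it read about 5 mm on the 8 mm bar, but the hold was firm.
- **Tilt reading:** before placing, the wrist depth suggested about 4° of cover tilt, while the scene view gave about 1°.

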